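# Hang the bottle caddy on the twin-pin stand

### The job

Pick up the blue bottle caddy by its grey tab and hang it on the stand by threading both of its holes over the stand's two pins. Slide it gently along the pins until its back is fully home against the aluminium rail, then let go so that it hangs there; the rail's height is set differently each time and is not reported, so feel for the pins, never force the caddy, and leave the other glassware and bottles as they are.

Things in the scene. Friction and masses are not known exactly. Their poses are not given: they have to be found in the camera images.
- caddy: loose blue plastic caddy (0.15-0.3 kg) standing on its flat, closed underside: an upright back plate 6 mm thick, 120 wide, 80 high, with an open tray in front of its foot and a grey grip tab on top. Origin: underside level, middle of the width, on the back face. Axes: z up, +x out of the back face (away from the tray; towards the rail when hung), y along the width
- caddy_tab (a point): middle of the grip tab, 104 mm above the underside, 6 mm in front of the back face. The tab is 12 mm thick (caddy x), 44 wide (y), from 80 to 120 mm above the underside, flush with the back face; grasp it from above, fingers closing along the caddy's x
- caddy_holes (a point): point on the caddy's back face midway between its two round through holes: 13 mm in diameter, centres 58 mm above the underside and 40 mm either side of the middle (caddy y)
- caddy_tray (a point): middle of the caddy's open tray, at underside level, 29 mm in front of the back face. The tray is 120 mm wide (y), reaches 58 mm in front of the back face, sides 18 mm high
- stand: fixed grey stand, base 120 mm (x) by 154 (y), 14 high; it carries an aluminium rail (150 wide, 69 high, 14 thick) on two posts. Origin: centre of the base's underside, on the bench. z up; the rail's front face looks to -x and lies at x = -30 mm. The rail is clamped rigidly at a height h from 0 to 24 mm, not reported: find it by touch or sight. Nothing of the stand is higher than the rail
- stand_pin_roots (a point): point of the stand (x -30, y 0, z 140 mm) midway between the roots of the two pins IF h were 0; the real roots are higher by h. The steel pins, 8 mm in diameter, leave the rail's face at y = -40 and +40 mm and slope up by 10 degrees away from the rail. The rail's upper edge is 14 mm above the roots, its lower edge 55 mm below
- stand_pin_ends (a point): point of the stand (x -65.5, y 0, z 146.3 mm) midway between the centres of the pins' round ends (radius 4 mm) IF h were 0; the real ends are higher by h. Lowering the caddy's flat underside lightly on the two ends tells h
- dropper: amber dropping bottle with a red bulb, 37 mm in diameter, 116 mm high, a bystander; origin at its underside
- dish: clear petri dish, 69 mm in diameter, 17 mm high, a bystander; origin at its underside
- flask: small conical flask with pink contents, 68 mm in diameter, 106 mm high, a bystander; origin at its underside
- burette_b: tall fixed clear-glass burette on a 3-litre bottle, an obstacle left of the work: about 160 mm wide (y, 80 either side of the origin), from 150 mm in front of to 150 mm behind its origin, 1 m high; origin at its underside. Go round in front of it, not over it. Right of the work a fixed wire grid, 0.9 m high, stands along the bench's right edge at y = -0.28
- burette_a: a second burette like burette_b further left, an obstacle: 200 mm wide (y), 290 mm deep (x), 1 m high; origin at its underside; a third, of amber glass, stands 0.2 m further left

How it is judged:
On the way, in this order (a step that is already met when the one before it is completed fails the run):
1. the caddy is lifted clear of the bench (height (world z) of caddy above 0.04 m), for 0.2 s.
2. both holes are on the pins: the caddy's back is within 22 mm of the rail at hanging height, upright and square to the rail (x of caddy_holes in the frame of stand above -0.052 m and y of caddy_holes in the frame of stand between -0.008 and 0.008 m and z of caddy_holes in the frame of stand between 0.13 and 0.178 m and angle between the x axis of caddy and the x axis of stand, either way round below 0.15 rad), for 0.1 s.
At the end, for the whole second after the job is handed in: the caddy hangs at rest on both pins, released, its back face within 4 mm of the rail's face at the holes, centred between the pins within 6 mm, upright and square to the rail within 5 degrees, at the height of the pins (x of caddy_holes in the frame of stand above -0.034 m and y of caddy_holes in the frame of stand between -0.006 and 0.006 m and z of caddy_holes in the frame of stand between 0.13 and 0.172 m and angle between the x axis of caddy and the x axis of stand, either way round below 0.09 rad and angle between the z axis of caddy and the z axis of stand, either way round below 0.09 rad and contact force between caddy and stand above 0.5 N and linear speed of caddy below 0.02 m/s); the robot touches nothing.
It fails at once if the caddy is forced against the stand (more than 25 N) (contact force between caddy and stand above 25 N).
It fails at once if the robot presses on the stand with more than 15 N (contact force between any of the fingers, the arm and stand above 15 N).
It fails at once if a bystander is shifted by more than 20 mm or tipped (distance of any of dropper, dish, flask from where it was at the start of the episode above 0.02 m or angle between any of dropper, flask's own z axis and vertical above 0.3 rad).
It also fails if it takes over 54 s, if anything falls off the work surface, if the arm or the gripper's body presses on something with over 40 N, if the wrist force passes 120 N, or if a joint passes its speed limit or range.

### The arm

A 7-joint arm with a two-finger parallel gripper is mounted at the origin on a cart in front of the work surface, level with it; the furniture and walls round the work are solid. World frame = base frame: x ahead of the robot, y to its left, z up, the work surface at z = 0. Lengths are in m, angles in rad, forces in N, time in s.
With the tool pointing down it reaches from about 0.35 to 0.9 m from the base axis. Payload 19.9 kg.
Tool frame: the origin (TCP) lies at the very end of the fingers, on their centre line; the grasp point (between the pads) lies 19 mm behind it; z points along the fingers, y is the direction in which the jaws open and shut (so a half turn about z gives the same grasp; the last joint's range is limited). The gripper opens to 94 mm and grips with 3 to 60 N. Pads are 16 mm wide; open, the fingers measure 119 mm over their backs; the gripper's body (75 mm by 177 mm) begins 78 mm behind the grasp point.
Start: joints at [-1.149, 0.417, -0.01, 1.614, 0.005, 1.111, -0.053], TCP at [0.279, 0.559, 0.205] pointing down, gripper open.
Joint ranges: [-2.81, 2.81], [-0.39, 2.02], [-1.27, 1.25], [0.06, 2.57], [-1.19, 4.33], [0.19, 2], [-2.82, 2.82]. Speed limits (rad/s): [1.89, 1.89, 2.39, 2.39, 3.01, 3.01, 3.01].

### API

Orientations are given as a unit quaternion [w, x, y, z].
In Python, from plant import robot gives the robot as it stands.
- The arm moves only by the tool carry_out, never from a script. Its arguments are lists of equal length, an entry for each row: "offset": the shift along the tool's x, y, z in mm, a list of three; "spin": the turn about the tool's z in degrees. In form: {"offset": [[tx, ty, tz], ...], "spin": [spin, ...]}. A call has 1 to 10 rows; each row shifts and turns the commanded pose from where the row before left it, along the tool's axes as they then stand; what a row does not reach is not made up. A row lasts 1/10 s, in which the tool goes at most 50 mm and 8.59 degrees, less where a joint would pass 70% of its speed; a pose out of reach is approached as far as the arm can. A call with a gripper value outside its range is refused whole. "gripper" is the closure in counts, from 0 (fully open) to 255 (shut), set as the call begins (left out, the last holds). The fingers move at their own pace and stop on an object; "squeeze" is the grip in N (left out, the last holds). Time passes only in rows, so rows that do not move let the fingers close. It gives the time, the measured TCP pose, the force and the opening at its end, in the units of the state.
- robot.state(): the state, without advancing time (a new reading comes with each control period).
- robot.grab_frame(name): name is "scene" or "top" or "wrist"; returns the picture (400x640x3 uint8, red, green, blue); there is no depth.
- robot.calibration(name): a dict with "camera_matrix" (3x3 intrinsics, pixels), "R" (3x3) and "t" (3): a world point X has camera coordinates R X + t. Camera axes: x right, y down, z forward; pixel columns grow to the right and rows downward; lengths in m; the calibration is good to about 2 mm. A picture is of the moment at which its call begins: read the wrist's pose just before it. calibration takes no time and is no camera call; for the wrist camera it gives the pose at the moment of the call.
- robot.job_done(): hands the job in, once; it reports no verdict.
Trained networks look in the newest picture that a camera, given by its name, has taken for a name from the list of things; names that differ only in an ending like _2 or _b are one class to them, and where a whole thing is asked for, a point or a joint stands for the part that bears it (a point fixed in the world has none). Each returns a list of dicts, best first, with "score" (0 to 1); they miss things now and then, are a little off and sometimes report something else, mostly with a low value. They report only what shows in the picture. A call takes as long as a camera call.
- robot.trace(camera, target): "mask" (400x640 bool, what is visible of it) and "location" ([column, row] in pixels, amid what is visible of it).
- robot.pinpoint(camera, target): "location" ([column, row] in pixels: a listed point, or the origin of a listed thing).
The state is a dict: "time_s": time; "joint_positions": joint angles; "joint_velocities": joint speeds; "tau": joint torques, N m; "tcp_pos": TCP position; "tool_rot": TCP orientation; "force": force on the tool from outside, world axes, zero at the start; "torque": the same for the moment, N m; "width": finger opening in m.
Only numpy, scipy, OpenCV 4.12 (cv2) and the standard library are available. Lean on these libraries where they do the work, as an engineer would, in place of code of your own. Each camera call takes 0.05 s, during which the arm holds its last target.

## Working session

There is one attempt and no reset: what is moved stays moved. The work goes in short steps, Python scripts to look and compute and a tool call to move; the robot and the scene stay as the last step left them, time stands still between calls to the robot, and variables do not carry over. Pictures are saved under pics/ and viewed, and the job is handed in when it is done.

Besides the shell and the picture viewer there is one more tool, called after "Request:" as name(argument=value, ...), one argument or row to a line, values as JSON. carry_out: Moves the arm, as the interface text tells. Its arguments: {"type":"object","properties":{"offset":{"type":"array","items":{"type":"array","items":{"type":"number"}}},"spin":{"type":"array","items":{"type":"number"}},"gripper":{"type":"number"},"squeeze":{"type":"number"}},"required":["offset","spin"]}

```bash
mkdir -p pics; ls; python3 - <<'E'
from plant import robot
import cv2
s=robot.state()
for k,v in s.items(): print(k,v)
for n in ("scene","top","wrist"):
    im=robot.grab_frame(n); cv2.imwrite(f"pics/{n}0.png",im[:,:,::-1])
    c=robot.calibration(n); print(n,c)
print(robot.state()["time_s"])
E
```

```text
pics
time_s 0.0
joint_positions [-1.14949561  0.41800959 -0.01030745  1.61416253  0.00468785  1.11071813
 -0.0529914 ]
joint_velocities [ 0.00145318 -0.00052406  0.00066661 -0.00285317 -0.00013991 -0.00053857
  0.00106631]
tau [-7.52209671e-04 -8.51248813e+01  6.38317633e-01 -4.25987077e+01
 -4.88150516e-02  1.87648041e-02  1.88430845e-04]
tcp_pos [0.27887001 0.55890731 0.20480794]
tool_rot [-1.06321682e-04  2.29333210e-01  9.73347766e-01 -6.27872838e-04]
force [-0.33044689 -0.38659905  0.45898323]
torque [-0.02275281 -0.05234627 -0.01722715]
width 0.09413544857279565
scene {'camera_matrix': array([[428.82144993,   0.        , 325.48137461],
       [  0.        , 428.82144993, 196.69256287],
       [  0.        ,   0.        ,   1.        ]]), 'R': array([[ 0.36321556, -0.93165096, -0.01004695],
       [-0.79741851, -0.30527017, -0.52051306],
       [ 0.48186946,  0.19707007, -0.85379459]]), 't': array([-0.17139131,  0.53094268,  0.91377115])}
top {'camera_matrix': array([[468.07614803,   0.        , 322.65026373],
       [  0.        , 468.07614803, 203.94861319],
       [  0.        ,   0.        ,   1.        ]]), 'R': array([[ 0.4465889 , -0.89473875, -0.00096009],
       [-0.85359819, -0.42573237, -0.3002034 ],
       [ 0.26819488,  0.13488704, -0.95387473]]), 't': array([-0.23893109,  0.57927188,  1.15403725])}
wrist {'camera_matrix': array([[277.79982849,   0.        , 322.98931117],
       [  0.        , 277.79982849, 202.16152155],
       [  0.        ,   0.        ,   1.        ]]), 'R': array([[ 0.44673796,  0.89466171, -0.00237212],
       [ 0.8706246 , -0.43412177,  0.23141108],
       [ 0.20600485, -0.10544534, -0.97285317]]), 't': array([-0.62346539, -0.02352861,  0.3913379 ])}
0.15
```

View pics/scene0.png

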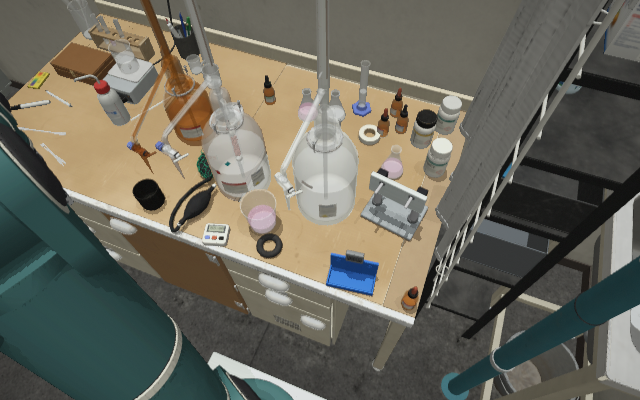

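View pics/top0.png

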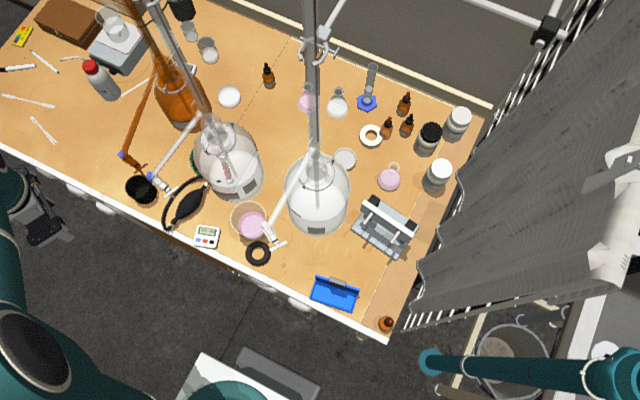

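View pics/wrist0.png

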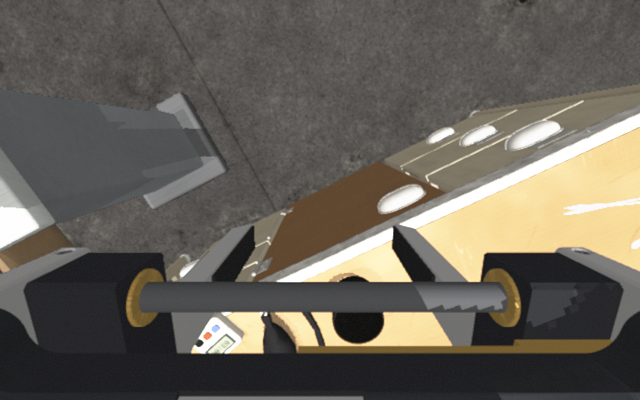

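The scene view shows the caddy at about (353,272), the stand at about (393,203), the dropper at (411,297) and burette_b at (325,185). The top view has the caddy at (335,293) and the stand at (386,228).

```bash
cat > h.py <<'E'
import numpy as np, cv2
from plant import robot
def proj(c,X):
    K,R,t=c["camera_matrix"],c["R"],c["t"]
    p=(R@np.atleast_2d(X).T).T+t; q=(K@p.T).T
    return q[:,:2]/q[:,2:]
def ray(c,uv):
    K,R,t=c["camera_matrix"],c["R"],c["t"]
    d=R.T@np.linalg.solve(K,[uv[0],uv[1],1.]); o=-R.T@t
    return o,d/np.linalg.norm(d)
def onplane(c,uv,z):
    o,d=ray(c,uv); return o+d*(z-o[2])/d[2]
def tri(obs):
    A=np.zeros((3,3));b=np.zeros(3)
    for c,uv in obs:
        o,d=ray(c,uv);P=np.eye(3)-np.outer(d,d);A+=P;b+=P@o
    X=np.linalg.solve(A,b)
    return X,[np.linalg.norm(proj(c,X)[0]-uv) for c,uv in obs]
E
python3 - <<'E'
from h import *
C={n:robot.calibration(n) for n in("scene","top")}
names="caddy caddy_tab caddy_holes caddy_tray stand stand_pin_roots stand_pin_ends dropper dish flask burette_b".split()
for t in names:
    obs=[]
    for n in C:
        r=robot.pinpoint(n,t)
        print(t,n,[(np.round(a["location"],1).tolist(),round(a["score"],2)) for a in r[:3]])
        if r: obs.append((C[n],np.array(r[0]["location"])))
        zz={"caddy":0,"stand":0,"dropper":0,"dish":0,"flask":0,"burette_b":0,"caddy_tab":.104,"caddy_holes":.058,"caddy_tray":0}
        if t in zz and r: print("    plane",np.round(onplane(C[n],r[0]["location"],zz[t]),4))
    if len(obs)==2: X,e=tri(obs); print("   tri",np.round(X,4),np.round(e,1))
print(robot.state()["time_s"])
for n,box in(("scene",(310,160,460,320)),("top",(290,170,440,340))):
    im=robot.grab_frame(n)[:,:,::-1]; x0,y0,x1,y1=box
    cv2.imwrite(f"pics/{n}crop.png",cv2.resize(im[y0:y1,x0:x1],None,fx=3.5,fy=3.5,interpolation=cv2.INTER_CUBIC))
E
```

```text
caddy scene [([354.5, 270.3], 0.67), ([393.9, 196.3], 0.34)]
    plane [ 0.4583 -0.0864  0.    ]
caddy top [([338.7, 285.0], 0.96)]
    plane [ 0.4636 -0.0842  0.    ]
   tri [ 0.4666 -0.0841 -0.0213] [0.2 0.2]
caddy_tab scene [([354.3, 253.6], 0.93)]
    plane [ 0.4576 -0.081   0.104 ]
caddy_tab top [([336.0, 282.3], 0.93)]
    plane [ 0.4526 -0.0784  0.104 ]
   tri [ 0.451  -0.0807  0.1185] [0.8 0.7]
caddy_holes scene [([349.7, 268.4], 0.17)]
    plane [ 0.4361 -0.0788  0.058 ]
caddy_holes top [([333.4, 280.7], 0.8)]
    plane [ 0.4596 -0.0688  0.058 ]
   tri [ 0.4734 -0.0669 -0.0385] [0.9 0.9]
caddy_tray scene [([351.6, 281.2], 0.82)]
    plane [ 0.4276 -0.0893  0.    ]
caddy_tray top [([331.0, 295.9], 0.87)]
    plane [ 0.4282 -0.0784  0.    ]
   tri [ 0.4302 -0.0833 -0.0098] [2. 2.]
stand scene [([394.5, 209.9], 0.83)]
    plane [ 0.6696 -0.132   0.    ]
stand top [([383.7, 227.3], 0.85)]
    plane [ 0.665  -0.1268  0.    ]
   tri [ 0.662  -0.1297  0.012 ] [1.1 1.1]
stand_pin_roots scene [([395.0, 196.7], 0.63)]
stand_pin_roots top [([383.2, 226.2], 0.65)]
   tri [ 0.6291 -0.126   0.1306] [0.8 0.8]
stand_pin_ends scene [([388.6, 202.6], 0.93)]
stand_pin_ends top [([378.5, 233.2], 0.65)]
   tri [ 0.606  -0.1196  0.1332] [0.6 0.6]
dropper scene [([409.8, 301.6], 0.79)]
    plane [ 0.4296 -0.2429  0.    ]
dropper top [([384.6, 325.6], 0.63)]
    plane [ 0.4219 -0.2391  0.    ]
   tri [ 0.4194 -0.2389  0.0272] [1.  0.9]
dish scene []
dish top [([343.9, 162.2], 0.59)]
    plane [0.7929 0.0589 0.    ]
flask scene [([391.0, 170.3], 0.89)]
    plane [ 0.7967 -0.0835  0.    ]
flask top [([385.8, 181.0], 0.71)]
    plane [ 0.7941 -0.0753  0.    ]
   tri [ 0.7935 -0.0796  0.0034] [1.4 1.5]
burette_b scene []
burette_b top [([382.8, 230.8], 0.24)]
    plane [ 0.6547 -0.1288  0.    ]
1.25
```

View pics/scenecrop.png

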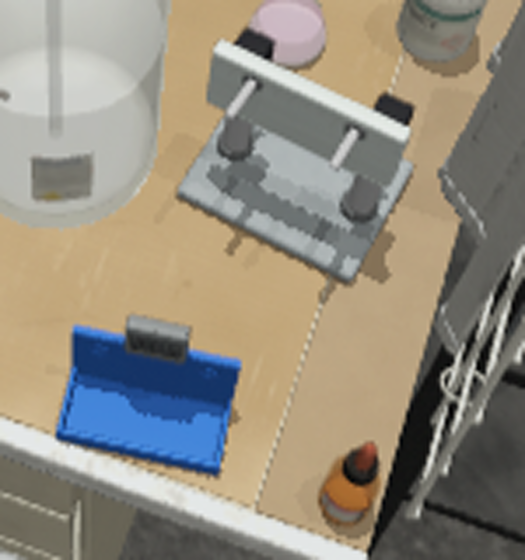

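View pics/topcrop.png

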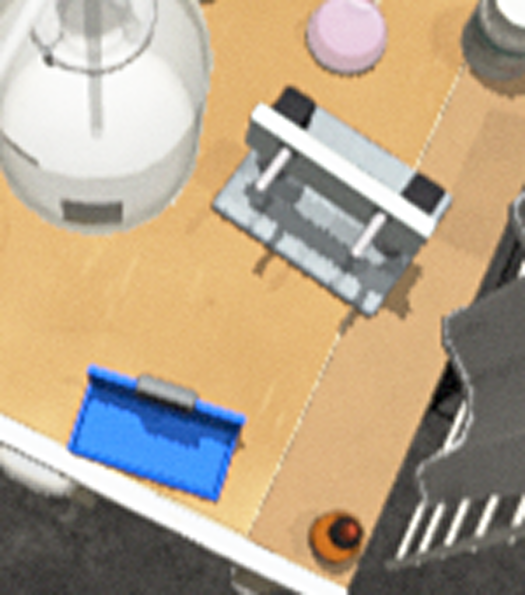

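The scene crop shows the caddy's tray facing the robot, its back towards the stand, and both pins pointing at the robot. Next I'll fit the poses by silhouette and locate the burettes.

```bash
cat > fit.py <<'E'
from h import *
from scipy.optimize import minimize
def box(x0,x1,y0,y1,z0,z1): return np.array([[x,y,z] for x in(x0,x1) for y in(y0,y1) for z in(z0,z1)])/1000.
CADDY=[box(-6,0,-60,60,0,80),box(-58,0,-60,60,0,18),box(-12,0,-22,22,80,120)]
CADDYB=CADDY[:2]
def stand(h): return [box(-60,60,-77,77,0,14),box(-30,-16,-75,75,85+h,154+h)]
def T(parts,x,y,a):
    R=np.array([[np.cos(a),-np.sin(a),0],[np.sin(a),np.cos(a),0],[0,0,1]])
    return [p@R.T+[x,y,0] for p in parts]
S=6
def render(c,parts,roi):
    x0,y0,x1,y1=roi; m=np.zeros(((y1-y0)*S,(x1-x0)*S),np.uint8)
    for p in parts:
        uv=(proj(c,p)-[x0,y0]+0.5)*S-0.5
        cv2.fillConvexPoly(m,cv2.convexHull(np.round(uv*16).astype(np.int32)),1,shift=4)
    return m
def up(mask,roi):
    x0,y0,x1,y1=roi
    g=cv2.GaussianBlur(mask[y0:y1,x0:x1].astype(np.float32),(0,0),.6)
    return (cv2.resize(g,None,fx=S,fy=S,interpolation=cv2.INTER_LINEAR)>.5).astype(np.uint8)
E
python3 - <<'E'
from fit import *
C={n:robot.calibration(n) for n in("scene","top")}
for uv in((318,205),(290,150)): print("bottle b top",uv,onplane(C["top"],uv,0))
for uv in ((325,200),(287,190)): print("scene",uv,onplane(C["scene"],uv,0), onplane(C["scene"],uv,.2))
roi={"scene":(315,235,395,305),"top":(295,260,375,325)}
M={}
for n in C:
    im=robot.grab_frame(n).astype(int)
    blue=(im[:,:,2]>im[:,:,0]+50)&(im[:,:,2]>im[:,:,1]+25)
    tr=robot.trace(n,"caddy"); print(n,[(r["score"],r["mask"].sum(),r["location"]) for r in tr])
    M[n]=dict(blue=up(blue,roi[n]),tr=up(tr[0]["mask"],roi[n]))
    cv2.imwrite(f"pics/{n}mask.png",np.hstack([M[n]["blue"],M[n]["tr"]])*255)
def cost(v,cams,kind,off=None):
    j=0
    for n in cams:
        r=render(C[n],T(CADDYB if kind=="blue" else CADDY,*v),roi[n]); m=M[n][kind]
        if kind=="blue":
            # tab region occludes: ignore
            t=render(C[n],T(CADDY[2:],*v),roi[n]); r=r&(1-t); m=m&(1-t)
        j+=1-(r&m).sum()/((r|m).sum())
    return j
for cams in(("scene",),("top",),("scene","top")):
  for kind in("blue","tr"):
    best=None
    for a in(-.4,-.2,0):
        r=minimize(cost,[.46,-.083,a],args=(cams,kind),method="Nelder-Mead",options=dict(initial_simplex=np.array([[.46,-.083,a],[.47,-.083,a],[.46,-.073,a],[.46,-.083,a+.15]]),xatol=1e-4,fatol=1e-4))
        if best is None or r.fun<best.fun: best=r
    print(cams,kind,np.round(best.x,4),round(best.fun,3))
E
```

```text
bottle b top (318, 205) [0.64126565 0.06785867 0.        ]
bottle b top (290, 150) [0.75672886 0.21875597 0.        ]
scene (325, 200) [0.62979604 0.06305021 0.        ] [0.51897476 0.01740744 0.2       ]
scene (287, 190) [0.62184026 0.17873719 0.        ] [0.51252744 0.11115936 0.2       ]
scene [(0.8, np.int64(1705), [351.2, 275.6])]
top [(0.84, np.int64(1239), [332.0, 291.7])]
('scene',) blue [ 0.4596 -0.0821  0.1336] 0.03
('scene',) tr [ 0.4597 -0.0821  0.1364] 0.032
('top',) blue [ 0.4611 -0.0795  0.1329] 0.032
('top',) tr [ 0.4611 -0.0783  0.1477] 0.029
('scene', 'top') blue [ 0.4604 -0.0807  0.1337] 0.097
('scene', 'top') tr [ 0.4607 -0.0805  0.1391] 0.114
```

```bash
python3 - <<'E'
import cv2,numpy as np
a=cv2.imread("pics/scene0.png");b=cv2.imread("pics/top0.png")
cv2.imwrite("pics/stA.png",cv2.resize(a[160:245,355:435],None,fx=7,fy=7,interpolation=cv2.INTER_CUBIC))
cv2.imwrite("pics/stB.png",cv2.resize(b[185:270,345:425],None,fx=7,fy=7,interpolation=cv2.INTER_CUBIC))
E
```

```text
(no output)
```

View pics/stA.png

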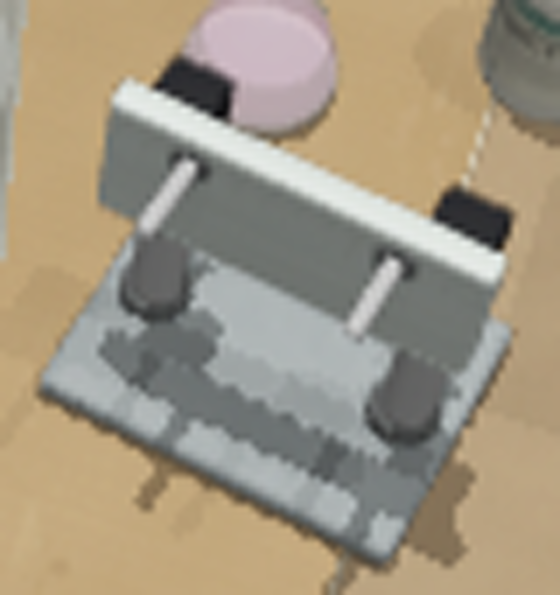

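View pics/stB.png

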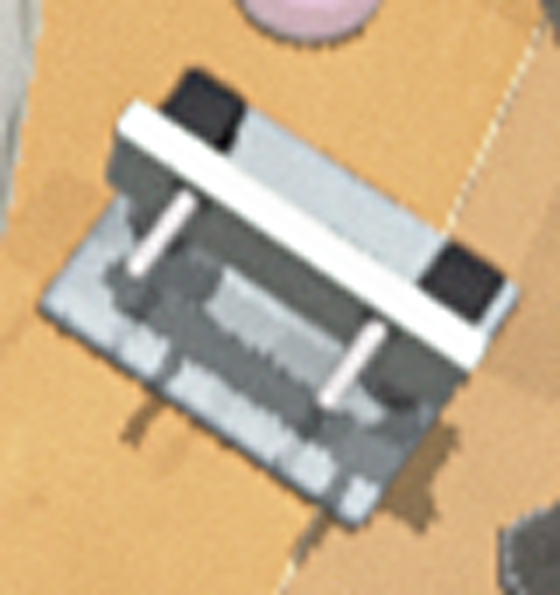

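Pin roots and ends, rail corners and base corners are all readable in both crops (scene pin ends at crop (147,230) and (353,328); top at (135,270) and (326,400)). I'll run a least-squares fit on them.

```bash
python3 - <<'E'
from fit import *
from scipy.optimize import least_squares
C={n:robot.calibration(n) for n in("scene","top")}
# model pts: (x,y,z,usesh)
P={"ftl":(-30,75,154,1),"btl":(-16,75,154,1),"ftr":(-30,-75,154,1),"btr":(-16,-75,154,1),"fll":(-30,75,85,1),
"bfl":(-60,77,14,0),"bfr":(-60,-77,14,0),"bbr":(60,-77,14,0),"rl":(-30,40,140,1),"rr":(-30,-40,140,1),"el":(-65.5,40,146.3,1),"er":(-65.5,-40,146.3,1)}
O={"scene":dict(ftl=(112,100),btl=(125,80),ftr=(497,283),btr=(503,258),fll=(100,200),bfl=(40,383),bfr=(383,552),bbr=(510,335),rl=(190,163),rr=(396,262),el=(147,230),er=(353,328)),
"top":dict(ftl=(118,125),btl=(135,100),ftr=(472,370),btr=(487,340),fll=(107,178),bfl=(40,308),bfr=(358,520),bbr=(518,288),rl=(188,200),rr=(378,328),el=(135,270),er=(326,400))}
off={"scene":(355,160),"top":(345,185)}
def model(v):
    x,y,a,h=v[:4]; 
    pts=np.array([[p[0],p[1],p[2]+p[3]*h*1000] for p in P.values()])/1000
    return T([pts],x,y,a)[0]
def res(v,cams,full=False):
    X=model(v);out={}
    r=[]
    for n in cams:
        obs=np.array([(np.array(O[n][k])+.5)/7-.5+off[n] for k in P])
        e=proj(C[n],X)-obs; out[n]=e; r.append(e.ravel())
    return out if full else np.concatenate(r)
for cams in(("scene",),("top",),("scene","top")):
    r=least_squares(res,[.66,-.13,0.,.01],args=(cams,),loss="soft_l1")
    print(cams,np.round(r.x,4),"rms",np.sqrt(np.mean(r.fun**2)))
o=res(r.x,("scene","top"),True)
for n in o:print(n,{k:np.round(e,1).tolist() for k,e in zip(P,o[n])})
np.save("stand.npy",r.x)
x,y,a,h=r.x
print("ends",T([np.array([[-.0655,0,.1463+h]])],x,y,a),"deg",np.degrees(a))
E
```

```text
('scene',) [ 0.6605 -0.1322 -0.1755  0.0196] rms 0.6864201337263702
('top',) [ 0.6641 -0.1287 -0.1679  0.0148] rms 0.6008674242604406
('scene', 'top') [ 0.6638 -0.1302 -0.1714  0.0146] rms 0.8104540315617293
scene {'ftl': [-1.2, -0.0], 'btl': [-0.5, -1.1], 'ftr': [-1.0, 0.2], 'btr': [0.5, -0.5], 'fll': [-1.5, 0.5], 'bfl': [-1.0, -1.6], 'bfr': [0.5, -0.0], 'bbr': [0.8, -2.3], 'rl': [-0.4, 0.0], 'rr': [-0.8, -0.2], 'el': [-0.7, -0.5], 'er': [-0.6, -0.1]}
top {'ftl': [-0.2, 0.8], 'btl': [0.6, 0.0], 'ftr': [0.1, 0.8], 'btr': [1.1, 0.5], 'fll': [-0.7, 1.2], 'bfl': [-0.1, -0.7], 'bfr': [0.6, 1.5], 'bbr': [1.7, 0.3], 'rl': [0.9, -0.3], 'rr': [0.5, -0.1], 'el': [0.5, 0.1], 'er': [0.3, 0.4]}
ends [array([[ 0.59925396, -0.11901307,  0.16087926]])] deg -9.82233559827755
```

The fit gives the stand at about (0.664,-0.130) m, yaw -9.8°, h around 15–20 mm; the caddy is at (0.4605,-0.0805) m, yaw +7.8°. I'll check the burettes' fronts before routing past them.

```bash
python3 - <<'E'
from h import *
C={n:robot.calibration(n) for n in("scene","top")}
for t in("burette_a","burette_b"):
  for n in C:
    for r in robot.trace(n,t):
        m=r["mask"]; ys,xs=np.nonzero(m); 
        print(t,n,round(r["score"],2),r["location"],xs.min(),xs.max(),ys.min(),ys.max())
print("a",onplane(C["top"],(230,178),0),onplane(C["scene"],(240,165),0.0))
# stopcocks triangulated: b tip, a tip
print(tri([(C["scene"],np.array([288,190.])),(C["top"],np.array([275,238.]))]))
print(tri([(C["scene"],np.array([165,150.])),(C["top"],np.array([157,178.]))]))
E
```

```text
a [0.6005677  0.33360915 0.        ] [0.65279407 0.34802925 0.        ]
(array([0.44900775, 0.06891203, 0.31780789]), [np.float64(0.271746001112467), np.float64(0.2639076539385677)])
(array([0.45447307, 0.36920228, 0.30493128]), [np.float64(0.16865928048602788), np.float64(0.16685332052361418)])
```

Burette_b's stopcock is at about (0.449,0.069,0.318) and burette_a's at (0.454,0.369,0.305). I'll pass in front of them at x ≤ 0.35 and keep the current tool yaw.

Request:
carry_out(
  offset=[
    [-20.6,-32,0],
    [-20.6,-32,0],
    [-20.6,-32,0],
    [-20.6,-32,0],
    [-20.6,-32,0],
    [-21.8,-31,0],
    [-21.8,-31,0],
    [-21.8,-31,0],
    [-21.8,-31,0],
    [-21.8,-31,0],
  ],
  spin=[0,0,0,0,0,0,0,0,0,0],
  gripper=0,
  squeeze=20,
)

```text
time_s: 2.75
tcp_pos: [0.3281, 0.1813, 0.2056]
tool_rot: [0.0, 0.229, 0.973, 0.0]
force: [1.9, 0.3, 0.0]
width: 0.0939
```

Request:
carry_out(
  offset=[
    [-21.8,-31,0],
    [-21.8,-31,0],
    [-21.8,-31,0],
    [-17.9,-33,0],
    [-17.9,-33,0],
    [-17.9,-33,0],
    [-17.9,-33,0],
    [0,0,-10],
    [0,0,-10],
    [0,0,-10],
  ],
  spin=[0,0,0,0,0,0,0,8.5,8.5,8.5],
)

```text
time_s: 3.75
tcp_pos: [0.3502, -0.08, 0.236]
tool_rot: [0.0, 0.441, 0.897, 0.0]
force: [-0.1, 0.2, 0.2]
width: 0.0941
```

Request:
carry_out(
  offset=[
    [0,0,0],
    [0,0,0],
    [0,0,0],
    [0,0,0],
    [0,0,0],
  ],
  spin=[8,8,7,7,0],
)

```text
time_s: 4.25
tcp_pos: [0.3503, -0.0798, 0.2356]
tool_rot: [0.0, 0.657, 0.754, 0.0]
force: [0.8, -0.3, 0.8]
width: 0.094
```

```bash
cat >> h.py <<'E'
from scipy.spatial.transform import Rotation as Ro
def pose(s=None):
    s=s or robot.state(); q=s["tool_rot"]; R=Ro.from_quat([q[1],q[2],q[3],q[0]]).as_matrix()
    return np.array(s["tcp_pos"]),R
def togo(target,yaw_y):
    "target TCP world, yaw of tool y in rad -> total tool-frame offset mm (in current axes), spin deg"
    p,R=pose(); d=R.T@(np.array(target)-p)*1000
    cur=np.arctan2(R[1,1],R[0,1]); sp=np.degrees((cur-yaw_y+np.pi)%(2*np.pi)-np.pi)
    return np.round(d,1),round(sp,2)
E
python3 - <<'E'
from h import *
p,R=pose(); print(p,R.round(3)); print(robot.state()["joint_positions"])
c=robot.calibration("wrist"); im=robot.grab_frame("wrist"); cv2.imwrite("pics/w1.png",im[:,:,::-1])
print(togo((.4545,-.0813,.2),.134))
E
```

```text
[ 0.35025017 -0.07982686  0.23559128] [[-0.136  0.991  0.   ]
 [ 0.991  0.136  0.   ]
 [-0.     0.    -1.   ]]
[-0.3926042  -0.15479447  0.48396077  2.18348825  0.08068499  1.09630909
  0.18634767]
(array([-16.1, 103. ,  35.6]), np.float64(0.43))
```

View pics/w1.png

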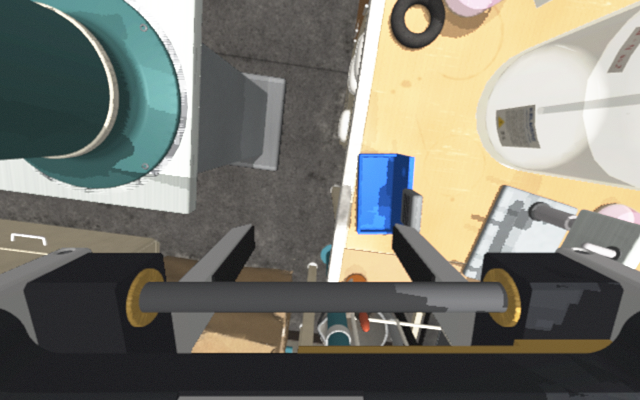

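The wrist view shows the caddy at about (385,195) with its tab at (413,210), and the stand at (540,230). I'll refine the caddy fit from here.

```bash
python3 - <<'E'
from fit import *
c=robot.calibration("wrist"); im=robot.grab_frame("wrist").astype(int)
roi=(340,135,440,250)
blue=((im[:,:,2]>im[:,:,0]+50)&(im[:,:,2]>im[:,:,1]+25)); B=up(blue,roi)
def cost(v):
    r=render(c,T(CADDYB,*v),roi);m=B; t=render(c,T(CADDY[2:],*v),roi); r=r&(1-t);m=m&(1-t)
    return 1-(r&m).sum()/(r|m).sum()
for a in(.1,.18):
    r=minimize(cost,[.46,-.081,a],method="Nelder-Mead",options=dict(initial_simplex=np.array([[.46,-.081,a],[.467,-.081,a],[.46,-.074,a],[.46,-.081,a+.08]]),xatol=1e-4,fatol=1e-4))
    print(r.x.round(4),r.fun)
v=r.x
o=cv2.resize(im[roi[1]:roi[3],roi[0]:roi[2],::-1].astype(np.uint8),None,fx=S,fy=S)
for p,col in((CADDY,(0,0,255)),):
  for b in p:
    m=render(c,T([b],*v),roi); cs,_=cv2.findContours(m,cv2.RETR_EXTERNAL,cv2.CHAIN_APPROX_NONE); cv2.drawContours(o,cs,-1,col,1)
cv2.imwrite("pics/w1fit.png",o)
p=T([np.array([[-.006,0,.104]])],*v)[0]; print("tab",p)
E
```

```text
[ 0.4601 -0.0831  0.1486] 0.10657087556998979
[ 0.4602 -0.083   0.1493] 0.10646115890107155
tab [[ 0.45424884 -0.08393791  0.104     ]]
```

View pics/w1fit.png

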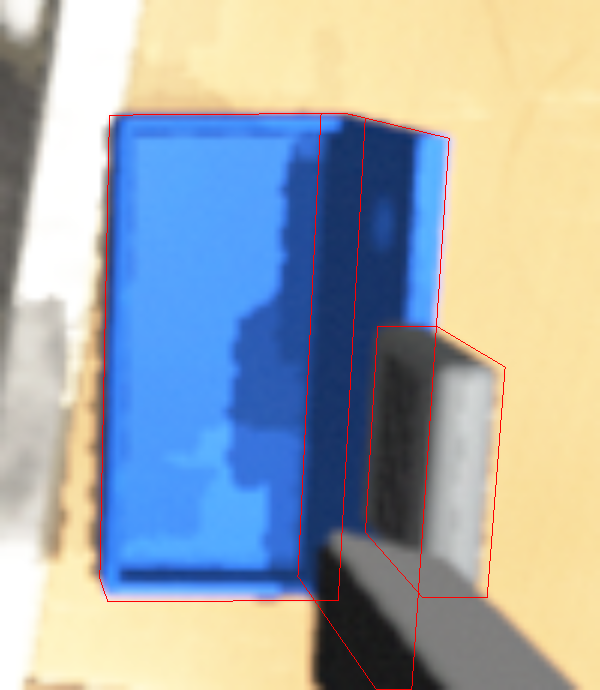

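Request:
carry_out(
  offset=[
    [-4.3,25.7,0],
    [-4.3,25.7,0],
    [-4.3,25.7,5],
    [-4.2,25.6,10],
    [0,0,20],
    [0,0,20],
    [0,0,20],
    [0,0,10],
    [0,0,0],
  ],
  spin=[0,0,0,0,0,0,0,0,0],
)

```text
time_s: 5.25
tcp_pos: [0.4537, -0.0824, 0.1497]
tool_rot: [-0.001, 0.655, 0.755, -0.001]
force: [0.3, 0.3, 0.8]
width: 0.0943
```

```bash
python3 - <<'E'
from h import *
p,R=pose(); print(p,togo((.454,-.083,.085),.138))
im=robot.grab_frame("wrist"); cv2.imwrite("pics/w2.png",im[:,:,::-1])
im=robot.grab_frame("scene"); cv2.imwrite("pics/s2.png",cv2.resize(im[150:330,250:460,::-1],None,fx=3,fy=3))
E
```

```text
[ 0.45374005 -0.08239206  0.1497104 ] (array([-0.6,  0.3, 64.7]), np.float64(0.19))
```

View pics/w2.png

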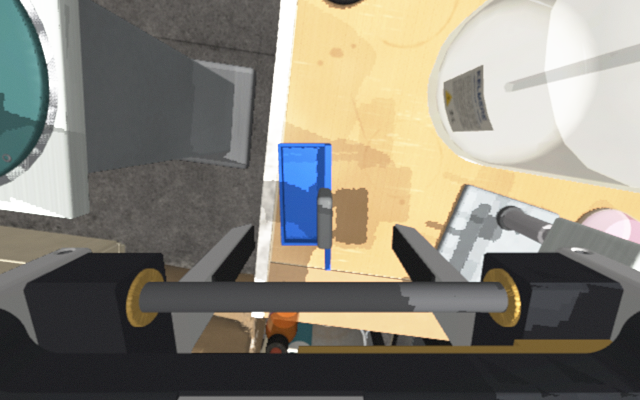

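View pics/s2.png

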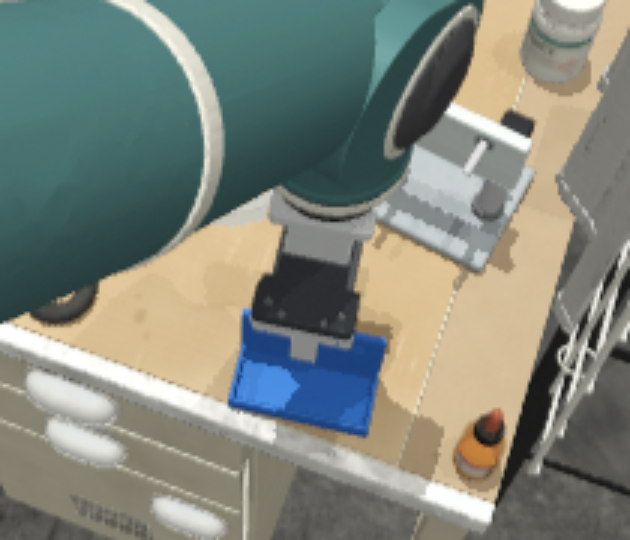

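The tab is centred between the fingers, at column 325 in the wrist view. I'll descend and close.

Request:
carry_out(
  offset=[
    [0,0,15],
    [0,0,15],
    [0,0,15],
    [0,0,10],
    [0,0,5],
    [0,0,4.7],
    [0,0,0],
  ],
  spin=[0.2,0,0,0,0,0,0],
)

```text
time_s: 6.05
tcp_pos: [0.4544, -0.0824, 0.0858]
tool_rot: [0.0, 0.657, 0.754, -0.0]
force: [0.2, -0.3, 0.7]
width: 0.0939
```

Request:
carry_out(
  offset=[
    [0,0,0],
    [0,0,0],
    [0,0,0],
    [0,0,0],
    [0,0,0],
    [0,0,0],
    [0,0,0],
    [0,0,0],
    [0,0,0],
    [0,0,0],
  ],
  spin=[0,0,0,0,0,0,0,0,0,0],
  gripper=255,
  squeeze=30,
)

```text
time_s: 7.05
tcp_pos: [0.4543, -0.0825, 0.0858]
tool_rot: [0.0, 0.657, 0.753, -0.0]
force: [0.4, -0.2, 0.4]
width: 0.0175
```

Request:
carry_out(
  offset=[
    [0,0,0],
    [0,0,0],
    [0,0,0],
    [0,0,0],
  ],
  spin=[0,0,0,0],
)

```text
time_s: 7.45
tcp_pos: [0.4542, -0.0824, 0.0857]
tool_rot: [-0.0, 0.657, 0.753, -0.0]
force: [-0.1, 0.2, -1.8]
width: 0.0119
```

```bash
python3 - <<'E'
from h import *
s=robot.state(); print(s["tcp_pos"],s["force"],s["torque"],s["width"]); print(pose(s)[1].round(4))
im=robot.grab_frame("wrist"); cv2.imwrite("pics/w3.png",im[:,:,::-1])
E
```

```text
[ 0.45421348 -0.0824294   0.08570607] [-0.06224267  0.22812559 -1.76884311] [-0.06328909  0.03386133  0.00316716] 0.011859548779930382
[[-1.355e-01  9.908e-01 -2.000e-04]
 [ 9.908e-01  1.355e-01 -1.000e-04]
 [-1.000e-04 -2.000e-04 -1.000e+00]]
```

View pics/w3.png

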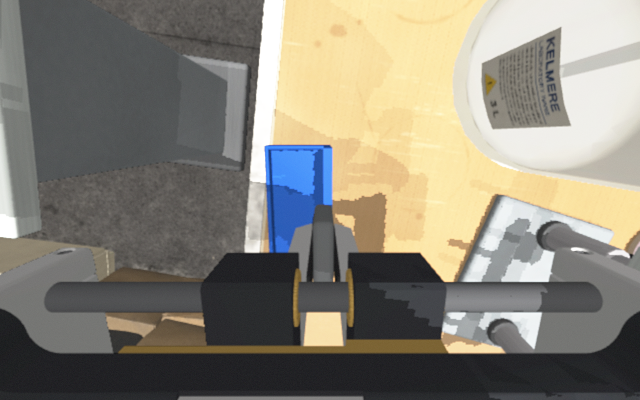

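The tab is gripped at 11.9 mm opening with TCP z 0.0857. I'll lift, turn to the stand's yaw and stop short of the pins for a look.

Request:
carry_out(
  offset=[
    [0,0,-10],
    [0,0,-20],
    [0,0,-30],
    [0,0,-30],
    [0,0,-30],
    [0,0,-30],
    [0,0,-30],
    [0,0,-10],
    [0,0,0],
    [0,0,0],
  ],
  spin=[0,0,0,0,0,0,0,5,6.3,6.3],
)

```text
time_s: 8.5
tcp_pos: [0.4542, -0.0827, 0.2768]
tool_rot: [0.0, 0.767, 0.642, 0.0]
force: [-0.4, 0.8, -2.3]
width: 0.012
```

Request:
carry_out(
  offset=[
    [-1.1,10,0],
    [-1.1,10,0],
    [-1.1,10,0],
    [-1.1,10,0],
    [-1.1,10,0],
    [-1.1,10,0],
    [-1.1,10,0],
    [-1.1,10,0],
    [-1.1,10,0],
    [0,0,0],
  ],
  spin=[0,0,0,0,0,0,0,0,0,0],
)

```text
time_s: 9.5
tcp_pos: [0.5422, -0.1079, 0.2755]
tool_rot: [0.0, 0.765, 0.644, -0.0]
force: [-0.4, 1.0, -2.3]
width: 0.0116
```

```bash
python3 - <<'E'
from h import *
s=robot.state(); print(s["tcp_pos"],s["force"],s["torque"],s["width"],s["joint_positions"]); print(pose(s)[1].round(4))
for n in("wrist","scene","top"):
    im=robot.grab_frame(n); cv2.imwrite(f"pics/{n}4.png",im[:,:,::-1])
a=cv2.imread("pics/scene4.png");b=cv2.imread("pics/top4.png")
cv2.imwrite("pics/s4.png",cv2.resize(a[130:250,320:440],None,fx=5,fy=5,interpolation=cv2.INTER_CUBIC))
cv2.imwrite("pics/t4.png",cv2.resize(b[150:270,320:440],None,fx=5,fy=5,interpolation=cv2.INTER_CUBIC))
E
```

```text
[ 0.54224792 -0.10786412  0.27551991] [-0.36251174  1.0084099  -2.28801972] [-0.0524497   0.09123357  0.01139763] 0.011624177628457818 [-0.34080216  0.25465831  0.58063867  1.72522848 -0.14768938  1.20581588
  0.10653838]
[[ 1.706e-01  9.853e-01 -3.000e-04]
 [ 9.853e-01 -1.706e-01 -7.000e-04]
 [-7.000e-04 -1.000e-04 -1.000e+00]]
```

View pics/wrist4.png

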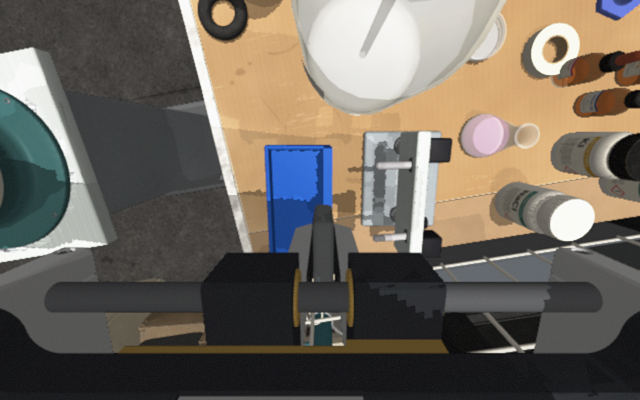

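View pics/s4.png

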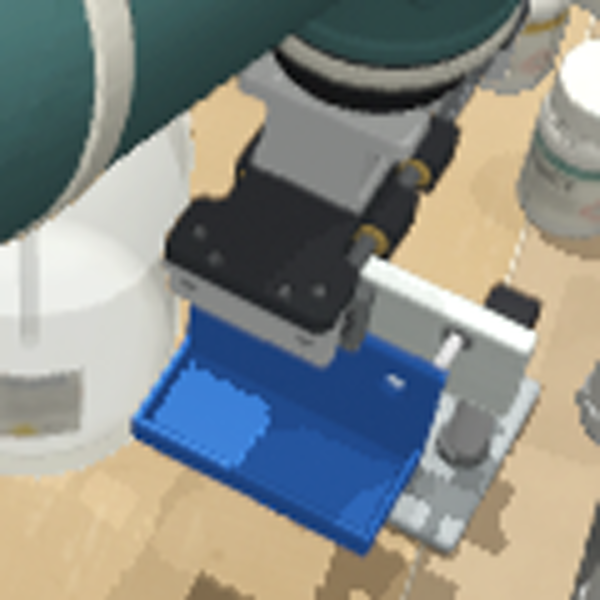

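View pics/t4.png

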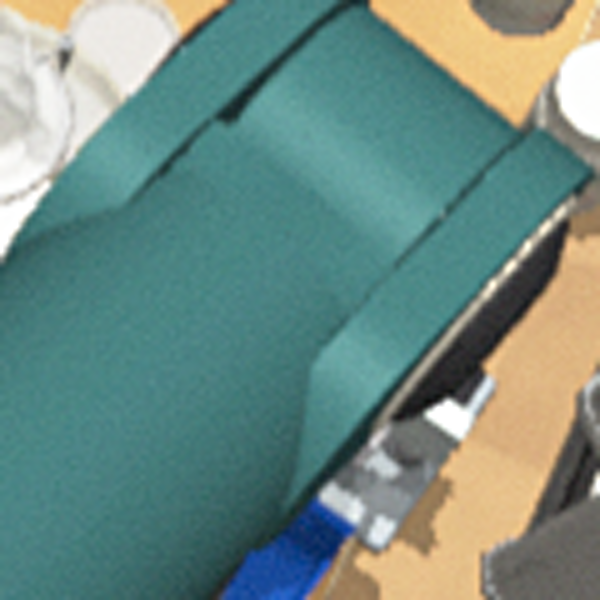

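The wrist view shows both pins (around (395,166) and (390,238)), the rail and the caddy's left end, so caddy and stand can be measured in one image.

```bash
python3 - <<'E'
import cv2
a=cv2.imread("pics/wrist4.png")
cv2.imwrite("pics/w4a.png",cv2.resize(a[120:260,350:460],None,fx=7,fy=7,interpolation=cv2.INTER_CUBIC)[:980,:770][:, :])
cv2.imwrite("pics/w4a1.png",cv2.resize(a[122:202,355:455],None,fx=8,fy=7.5,interpolation=cv2.INTER_CUBIC))
cv2.imwrite("pics/w4a2.png",cv2.resize(a[187:267,355:455],None,fx=8,fy=7.5,interpolation=cv2.INTER_CUBIC))
cv2.imwrite("pics/w4b.png",cv2.resize(a[135:215,255:345],None,fx=8,fy=7.5,interpolation=cv2.INTER_CUBIC))
E
```

View pics/w4a1.png

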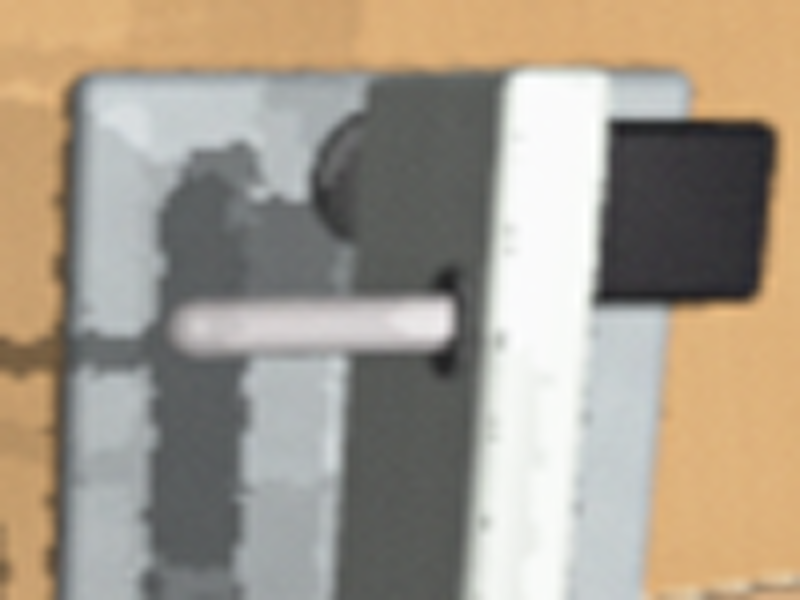

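View pics/w4a2.png

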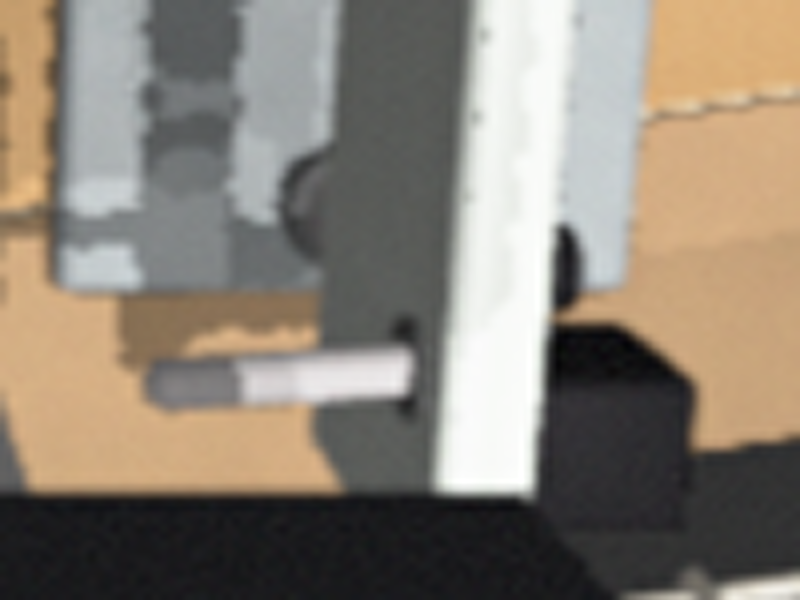

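View pics/w4b.png

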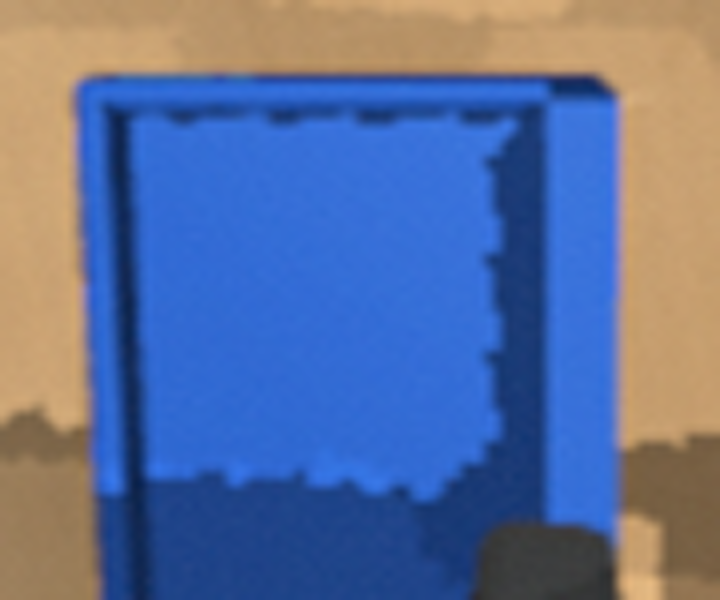

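```bash
cat > rel.py <<'E'
from fit import *
from scipy.optimize import least_squares
def rel():
    c=robot.calibration("wrist"); p,R=pose()
    px=lambda q,o,fx=8,fy=7.5:(o[0]+(q[0]+.5)/fx-.5,o[1]+(q[1]+.5)/fy-.5)
    A1=(355,122);A2=(355,187);B=(255,135)
    P=[(-30,75,154,1),(-16,75,154,1),(-60,77,14,0),(60,77,14,0),(-60,-77,14,0),(60,-77,14,0),(-30,40,140,1),(-30,-40,140,1),(-65.5,40,146.3,1),(-65.5,-40,146.3,1)]
    O=[px(q,o) for q,o in[((507,70),A1),((608,70),A1),((80,74),A1),((691,74),A1),((58,291),A2),((627,290),A2),((453,322),A1),((412,372),A2),((198,328),A1),((172,384),A2)]]
    O=np.array(O)
    def f(v,sel=slice(None)):
        X=np.array([[q[0],q[1],q[2]+q[3]*v[3]*1e3] for q in P])/1e3
        return (proj(c,T([X],*v[:3])[0])-O)[sel].ravel()
    r=least_squares(f,[.664,-.13,-.17,.015],loss="soft_l1")
    print("stand",r.x.round(4));print(f(r.x).reshape(-1,2).round(1).tolist())
    top=[0,1,6,7,8,9]
    r2=least_squares(lambda v:f(v,top),r.x,loss="soft_l1"); print("stand(rail only)",r2.x.round(4))
    for h in(.012,.015,.018,.021):
        r3=least_squares(lambda v:f([*v,h],top),r.x[:3]); print(h,r3.x.round(4),np.sqrt(np.mean(r3.fun**2)).round(2))
    CP=np.array([(0,60,80),(-6,60,80),(-58,60,18)])/1e3; CO=np.array([px(q,B) for q in[(616,97),(549,97),(78,80)]])
    z=p[2]-.0857
    g=lambda v:(proj(c,T([CP],*v)[0]+[0,0,z])-CO).ravel()
    k=least_squares(g,[.548,-.108,-.17]); print("caddy",k.x.round(4),g(k.x).round(1))
    a=r.x[2];tx=np.array([-np.sin(-.1715),np.cos(.1715)])
    print("nominal caddy",(p+.006*R[:,1])[:2].round(4),"tool yaw",np.arctan2(R[1,1],R[0,1]).round(4))
    return r.x,k.x
if __name__=="__main__": rel()
E
python3 rel.py
```

```text
stand [ 0.6613 -0.132  -0.1665  0.0185]
[[-0.3, -0.3], [1.3, -0.3], [-0.3, -0.3], [1.4, -0.7], [-0.2, 1.0], [0.6, 0.8], [-0.3, 0.3], [-0.0, -0.4], [-0.6, 0.3], [-0.4, 0.2]]
stand(rail only) [ 0.6618 -0.1323 -0.1653  0.0173]
0.012 [ 0.6632 -0.1332 -0.1652] 0.74
0.015 [ 0.6624 -0.1326 -0.1645] 0.52
0.018 [ 0.6616 -0.1321 -0.1637] 0.48
0.021 [ 0.6608 -0.1315 -0.163 ] 0.65
caddy [ 0.5467 -0.1095 -0.1599] [ 0.7 -0.1 -0.1  0.1 -0.7  0. ]
nominal caddy [ 0.547  -0.1086] tool yaw -0.1715
```

Wrist fit: stand (0.6613,-0.132), yaw -0.166, h ≈ 18 mm, which agrees with the scene-only fit. The caddy sits about +3 mm off laterally. I'll correct that and lower the underside gently onto the pin ends to measure h.

Request:
carry_out(
  offset=[
    [-0.8,16.5,0],
    [-0.8,16.5,0],
    [-0.7,16.5,0],
    [-0.7,16.5,0],
    [0,0,5],
    [0,0,5],
    [0,0,3],
    [0,0,0],
    [0,0,0],
  ],
  spin=[-0.2,0,0,0,0,0,0,0,0],
)

```text
time_s: 10.55
tcp_pos: [0.6056, -0.1214, 0.2631]
tool_rot: [0.0, 0.764, 0.645, 0.0]
force: [0.3, 0.1, -2.7]
width: 0.0125
```

```bash
python3 - <<'E'
from h import *
s=robot.state(); print(s["tcp_pos"],s["force"],s["torque"],s["width"],s["time_s"]); print("underside",s["tcp_pos"][2]-.0857)
for n in("wrist","scene"):
    im=robot.grab_frame(n); cv2.imwrite(f"pics/{n}5.png",im[:,:,::-1])
a=cv2.imread("pics/scene5.png")
cv2.imwrite("pics/s5.png",cv2.resize(a[130:250,320:440],None,fx=5,fy=5,interpolation=cv2.INTER_CUBIC))
E
```

```text
[ 0.60563466 -0.12143766  0.26305377] [ 0.34571642  0.09016488 -2.70549762] [-0.07641263  0.07537556 -0.04340794] 0.012529921030447845 10.55
underside 0.1773537655879664
```

View pics/s5.png

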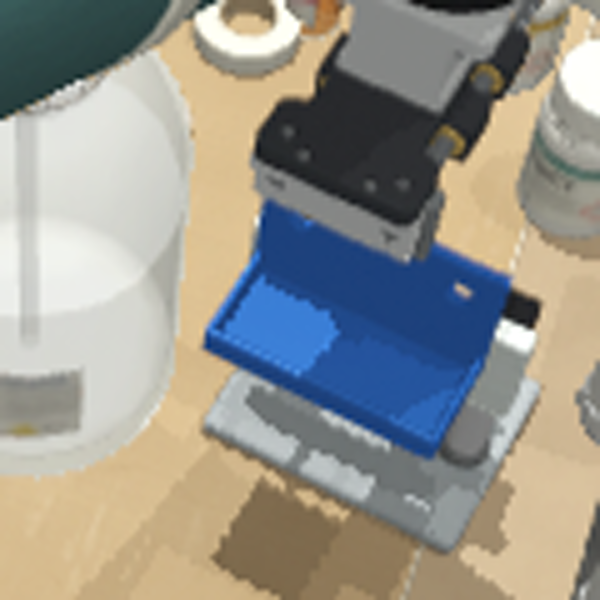

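View pics/wrist5.png

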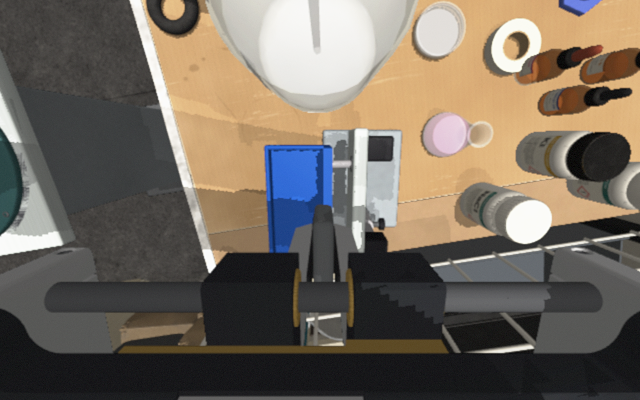

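The caddy now sits over the pins, with a gap to the rail. I'll lower it in small steps.

Request:
carry_out(
  offset=[
    [0,0,1.5],
    [0,0,1.5],
    [0,0,1],
    [0,0,0],
    [0,0,0],
  ],
  spin=[0,0,0,0,0],
)

```text
time_s: 11.15
tcp_pos: [0.6058, -0.1216, 0.2587]
tool_rot: [-0.0, 0.764, 0.645, -0.0]
force: [-0.4, 0.6, -1.9]
width: 0.012
```

Request:
carry_out(
  offset=[
    [0,0,1],
    [0,0,0],
    [0,0,0],
  ],
  spin=[0,0,0],
)

```text
time_s: 11.45
tcp_pos: [0.6059, -0.1216, 0.2578]
tool_rot: [0.0, 0.764, 0.645, -0.0]
force: [-0.1, 0.9, -2.4]
width: 0.0118
```

Request:
carry_out(
  offset=[
    [0,0,1],
    [0,0,0],
    [0,0,0],
  ],
  spin=[0,0,0],
)

```text
time_s: 11.75
tcp_pos: [0.6059, -0.1216, 0.2568]
tool_rot: [0.0, 0.764, 0.645, -0.0]
force: [0.1, 0.1, -2.5]
width: 0.0116
```

Request:
carry_out(
  offset=[
    [0,0,1],
    [0,0,0],
    [0,0,0],
  ],
  spin=[0,0,0],
)

```text
time_s: 12.05
tcp_pos: [0.6058, -0.1216, 0.2558]
tool_rot: [0.0, 0.764, 0.645, -0.0]
force: [-0.6, 0.3, -2.2]
width: 0.0119
```

Request:
carry_out(
  offset=[
    [0,0,1],
    [0,0,0],
    [0,0,0],
  ],
  spin=[0,0,0],
)

```text
time_s: 12.35
tcp_pos: [0.6059, -0.1216, 0.2547]
tool_rot: [0.0, 0.764, 0.645, -0.0]
force: [-0.6, -0.8, -1.5]
width: 0.0117
```

Request:
carry_out(
  offset=[
    [0,0,1],
    [0,0,0],
    [0,0,0],
  ],
  spin=[0,0,0],
)

```text
time_s: 12.65
tcp_pos: [0.6059, -0.1216, 0.2539]
tool_rot: [0.0, 0.764, 0.645, 0.0]
force: [0.0, 0.9, -0.4]
width: 0.0119
```

Request:
carry_out(
  offset=[
    [0,0,0.7],
    [0,0,0],
    [0,0,0],
  ],
  spin=[0,0,0],
)

```text
time_s: 12.95
tcp_pos: [0.606, -0.1217, 0.2537]
tool_rot: [0.0, 0.764, 0.645, 0.0]
force: [-0.4, 0.7, 6.8]
width: 0.0117
```

```bash
python3 - <<'E'
from h import *
s=robot.state(); print(s["tcp_pos"],s["force"],s["torque"],s["width"],s["time_s"]); print("underside",s["tcp_pos"][2]-.0857)
E
```

```text
[ 0.60603889 -0.12165244  0.25368205] [-0.42486455  0.65512699  6.78629233] [ 0.13682279  0.60678486 -0.07080313] 0.011737627949270486 12.95
underside 0.16798205103391467
```

Contact at TCP z ≈ 0.254, so the underside is at 0.1683 and h ≈ 18 mm, matching vision. Next I'll raise, back off and lower to hole height in front of the pin tips.

Request:
carry_out(
  offset=[
    [0,0,-3],
    [0,0,-4],
    [0,-10,0],
    [0,-13,0],
    [0,-12,0],
    [0,0,15],
    [0,0,18],
    [0,0,18],
    [0,0,16.7],
    [0,0,0],
  ],
  spin=[0,0,0,0,0,0,0,0,0,0],
)

```text
time_s: 13.95
tcp_pos: [0.57, -0.1154, 0.1896]
tool_rot: [-0.001, 0.764, 0.645, -0.001]
force: [-0.6, -0.7, -1.4]
width: 0.0117
```

```bash
python3 - <<'E'
from h import *
s=robot.state(); print(s["tcp_pos"],s["force"],s["torque"],s["width"],s["time_s"]); print("underside",s["tcp_pos"][2]-.0857); print(pose(s)[1].round(4))
for n in("wrist","scene"):
    im=robot.grab_frame(n); cv2.imwrite(f"pics/{n}6.png",im[:,:,::-1])
a=cv2.imread("pics/scene6.png")
cv2.imwrite("pics/s6.png",cv2.resize(a[150:250,330:440],None,fx=6,fy=6,interpolation=cv2.INTER_CUBIC))
a=cv2.imread("pics/wrist6.png")
cv2.imwrite("pics/w6.png",cv2.resize(a[120:255,255:425],None,fx=4.4,fy=4.4,interpolation=cv2.INTER_CUBIC))
E
```

```text
[ 0.57003684 -0.11537747  0.1895823 ] [-0.63382303 -0.70562345 -1.44875861] [-0.01057134  0.02796106  0.0307457 ] 0.01172802251001233 13.95
underside 0.10388229820098638
[[ 1.67e-01  9.86e-01 -3.90e-03]
 [ 9.86e-01 -1.67e-01  0.00e+00]
 [-6.00e-04 -3.90e-03 -1.00e+00]]
```

View pics/s6.png

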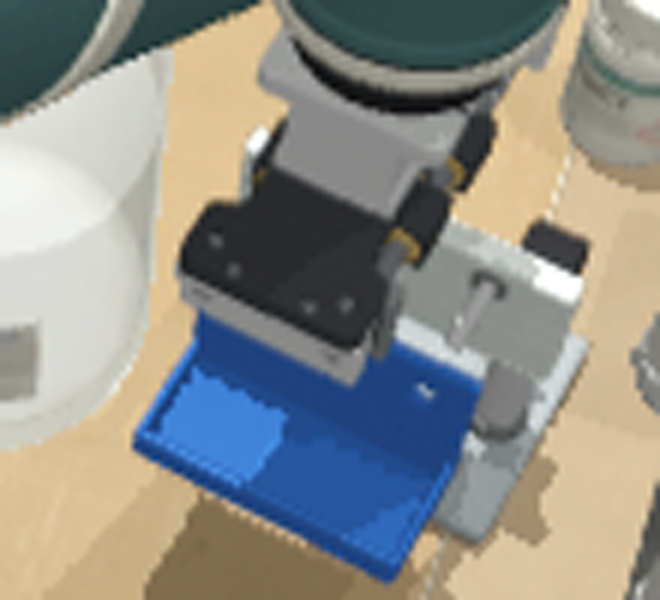

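View pics/w6.png

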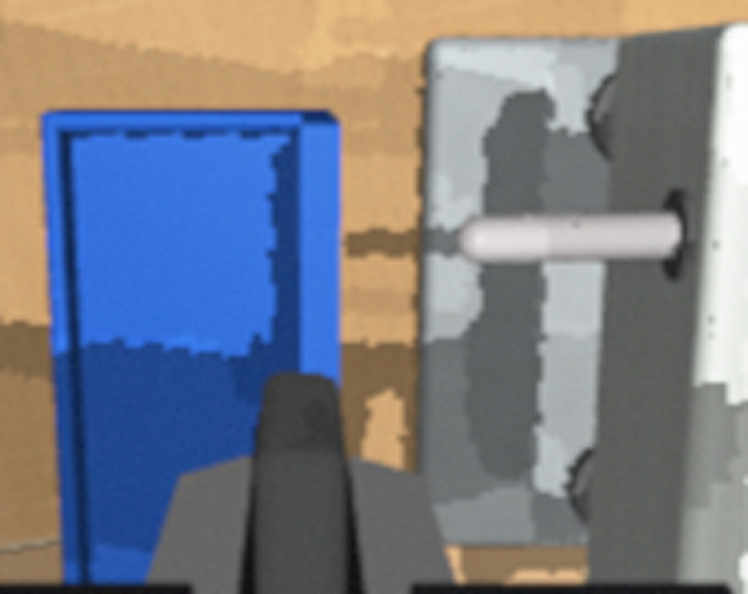

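```bash
python3 - <<'E'
from h import *
s=robot.state();print(s["tcp_pos"],s["time_s"])
c=robot.calibration("wrist"); p,R=pose(s)
px=lambda x,y:(255+(x+.5)/4.4-.5,120+(y+.5)/4.4-.5)
a=-.167
ex=np.array([np.cos(a),np.sin(a)]);ey=np.array([-np.sin(a),np.cos(a)])
u=p[2]-.0857
def f(n,q,z):
    X=onplane(c,px(*q),z)[:2]; d=X-p[:2]; print(n,X.round(4),"rel tcp: fwd %.4f lat %.4f"%(d@ex,d@ey)); return X
f("plate top back-left",(341,122),u+.080)
f("plate top front-left",(300,126),u+.080)
f("pin tip ctr L",(484,240),.1643)
f("pin root L",(672,236),.158)
f("tray front-left",(43,115),u+.018)
E
```

```text
[ 0.57125137 -0.11581588  0.19214907] 14.05
plate top back-left [ 0.5862 -0.0584] rel tcp: fwd 0.0052 lat 0.0591
plate top front-left [ 0.5801 -0.058 ] rel tcp: fwd -0.0009 lat 0.0585
pin tip ctr L [ 0.6076 -0.083 ] rel tcp: fwd 0.0303 lat 0.0384
pin root L [ 0.6409 -0.0888] rel tcp: fwd 0.0642 lat 0.0382
tray front-left [ 0.5295 -0.05  ] rel tcp: fwd -0.0521 lat 0.0580
```

The pin-tip line and the caddy's left end differ by 20.4 mm in the wrist view (nominal 20), so the caddy is about 0.4 mm off. Hole height matches the pin-end height at 0.1644. I'll approach to just short of the tips.

Request:
carry_out(
  offset=[
    [-0.4,4,0],
    [0,5,0],
    [0,5,0],
    [0,4,0],
    [0,0,0],
    [0,0,0],
  ],
  spin=[0,0,0,0,0,0],
)

```text
time_s: 14.65
tcp_pos: [0.589, -0.1192, 0.1923]
tool_rot: [0.0, 0.764, 0.645, -0.0]
force: [-0.6, 0.2, -2.6]
width: 0.0114
```

```bash
python3 - <<'E'
from h import *
s=robot.state(); print(s["tcp_pos"],s["force"],s["torque"],s["width"],s["time_s"]); p,R=pose(s)
print(R.round(4))
im=robot.grab_frame("wrist");c=robot.calibration("wrist"); cv2.imwrite("pics/w7.png",cv2.resize(im[120:255,255:425,::-1],None,fx=4.4,fy=4.4,interpolation=cv2.INTER_CUBIC))
im=robot.grab_frame("scene"); cv2.imwrite("pics/s7.png",cv2.resize(im[150:250,330:440,::-1],None,fx=6,fy=6,interpolation=cv2.INTER_CUBIC))
E
```

```text
[ 0.589019   -0.11920204  0.19232156] [-0.60584328  0.23271737 -2.58549367] [-0.08939171  0.06449625 -0.02554928] 0.011393490815007188 14.65
[[ 1.671e-01  9.859e-01 -2.000e-04]
 [ 9.859e-01 -1.671e-01 -2.000e-04]
 [-2.000e-04 -2.000e-04 -1.000e+00]]
```

View pics/w7.png

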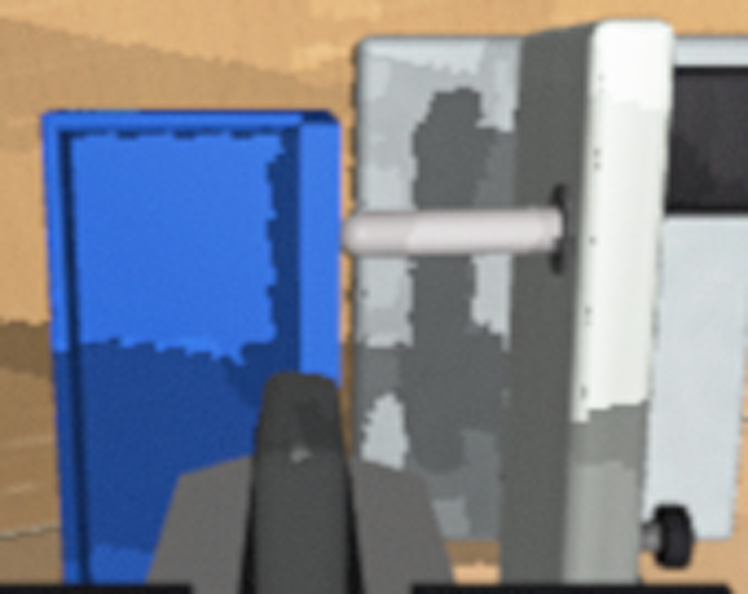

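View pics/s7.png

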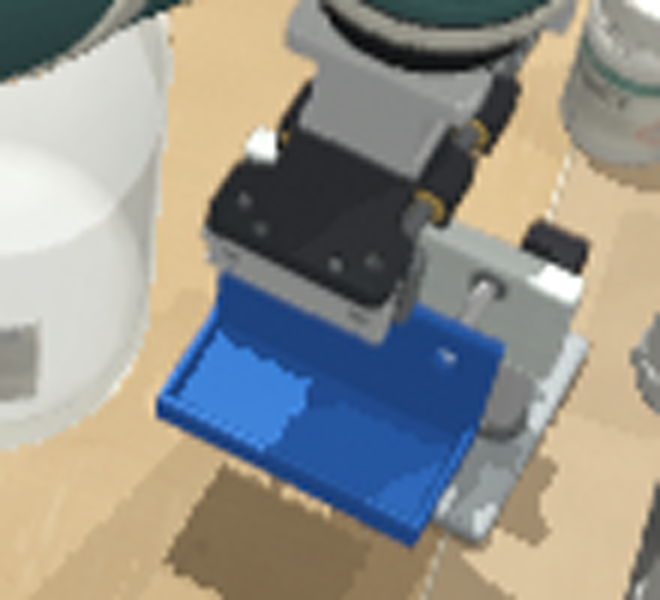

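```bash
python3 - <<'E'
from h import *
c=robot.calibration("wrist"); p,R=pose()
px=lambda x,y:(255+(x+.5)/4.4-.5,120+(y+.5)/4.4-.5)
ex=R[:2,1];ey=R[:2,0];u=p[2]-.0857
for n,q,z in(("plate BL",(341,122),u+.08),("pin ctr tip",(366,233),.1643),("root",(556,228),.158),("rail top left front",(594,24),.172)):
    d=onplane(c,px(*q),z)[:2]-p[:2]; print(n,(d@ex).round(4),(d@ey).round(4))
E
```

```text
plate BL 0.0051 0.0591
pin ctr tip 0.0102 0.0396
root 0.0438 0.0397
rail top left front 0.0454 0.0737
```

Request:
carry_out(
  offset=[
    [0,1,0],
    [0,1,0],
    [0,0,0],
  ],
  spin=[0,0,0],
)

```text
time_s: 15.05
tcp_pos: [0.5911, -0.1195, 0.1924]
tool_rot: [0.0, 0.764, 0.645, -0.0]
force: [0.3, -0.0, -2.3]
width: 0.0117
```

Request:
carry_out(
  offset=[
    [0,1,0],
    [0,1,0],
    [0,0,0],
  ],
  spin=[0,0,0],
)

```text
time_s: 15.35
tcp_pos: [0.5931, -0.1198, 0.1924]
tool_rot: [0.0, 0.764, 0.645, -0.0]
force: [0.7, -0.2, -2.8]
width: 0.0116
```

Request:
carry_out(
  offset=[
    [0,1,0],
    [0,1,0],
    [0,0,0],
  ],
  spin=[0,0,0],
)

```text
time_s: 15.65
tcp_pos: [0.5951, -0.1201, 0.1924]
tool_rot: [0.0, 0.764, 0.645, -0.0]
force: [0.6, 0.0, -2.4]
width: 0.012
```

Request:
carry_out(
  offset=[
    [0,1,0],
    [0,1,0.2],
    [0,0,0],
  ],
  spin=[0,0,0],
)

```text
time_s: 15.95
tcp_pos: [0.597, -0.1205, 0.1921]
tool_rot: [0.0, 0.764, 0.645, -0.0]
force: [0.5, -0.0, -2.0]
width: 0.0118
```

Request:
carry_out(
  offset=[
    [0,1,0.2],
    [0,1,0.2],
    [0,0,0],
  ],
  spin=[0,0,0],
)

```text
time_s: 16.25
tcp_pos: [0.599, -0.1208, 0.1917]
tool_rot: [0.0, 0.764, 0.645, -0.0]
force: [0.5, -0.2, -2.2]
width: 0.0123
```

No contact through entry. I'll continue along the slope.

Request:
carry_out(
  offset=[
    [0,1,0.2],
    [0,1,0.2],
    [0,1,0.1],
    [0,0,0],
  ],
  spin=[0,0,0,0],
)

```text
time_s: 16.65
tcp_pos: [0.6019, -0.1213, 0.1912]
tool_rot: [0.0, 0.764, 0.645, -0.0]
force: [-0.5, -0.0, -1.6]
width: 0.0117
```

Request:
carry_out(
  offset=[
    [0,1,0.2],
    [0,1,0.2],
    [0,1,0.1],
    [0,0,0],
  ],
  spin=[0,0,0,0],
)

```text
time_s: 17.05
tcp_pos: [0.6049, -0.1218, 0.1908]
tool_rot: [0.0, 0.764, 0.645, -0.0]
force: [0.3, -0.3, -2.0]
width: 0.0118
```

```bash
python3 - <<'E'
from h import *
s=robot.state(); print(s["tcp_pos"],s["force"],s["torque"],s["width"],s["time_s"])
im=robot.grab_frame("wrist"); cv2.imwrite("pics/w8.png",cv2.resize(im[120:255,255:425,::-1],None,fx=4.4,fy=4.4,interpolation=cv2.INTER_CUBIC))
im=robot.grab_frame("scene"); cv2.imwrite("pics/s8.png",cv2.resize(im[150:250,330:440,::-1],None,fx=6,fy=6,interpolation=cv2.INTER_CUBIC))
c=robot.calibration("wrist"); p,R=pose(s)
E
```

```text
[ 0.60491925 -0.12183586  0.19075486] [ 0.34438333 -0.30120673 -2.01643638] [-0.05778323  0.05902114 -0.04815974] 0.011763350474085256 17.05
```

View pics/w8.png

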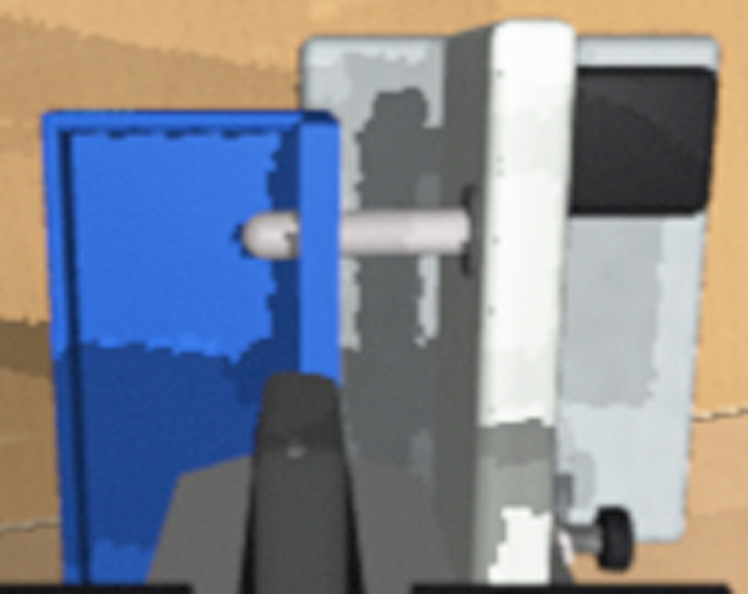

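View pics/s8.png

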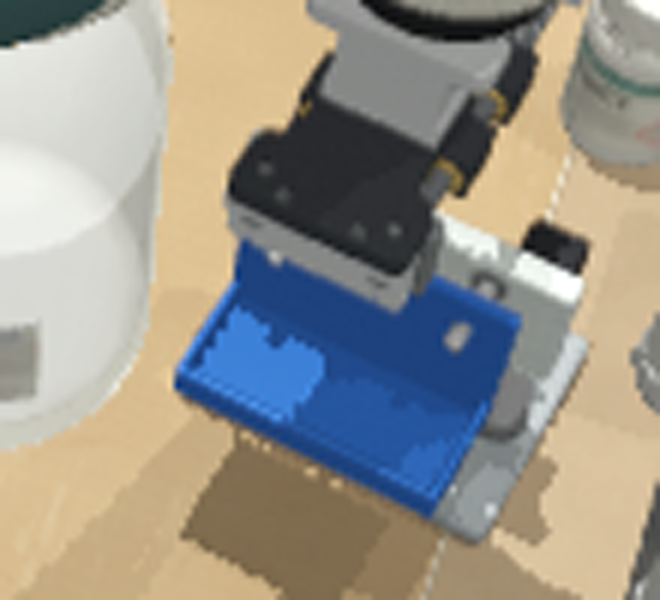

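Both pins show through the holes: the left tip at (265,237) in the wrist crop, the right at (458,335) and left at (277,258) in the scene crop. About 21 mm is left to the rail.

Request:
carry_out(
  offset=[
    [0,1,0.2],
    [0,1,0.2],
    [0,1,0.2],
    [0,1,0.1],
    [0,0,0],
  ],
  spin=[0,0,0,0,0],
)

```text
time_s: 17.65
tcp_pos: [0.6088, -0.1225, 0.19]
tool_rot: [0.0, 0.764, 0.645, -0.0]
force: [-0.2, -0.5, -2.2]
width: 0.0116
```

Request:
carry_out(
  offset=[
    [0,1,0.2],
    [0,1,0.2],
    [0,1,0.2],
    [0,1,0.1],
    [0,0,0],
  ],
  spin=[0,0,0,0,0],
)

```text
time_s: 18.15
tcp_pos: [0.6128, -0.1232, 0.1893]
tool_rot: [0.0, 0.764, 0.645, -0.0]
force: [0.4, -0.2, -2.6]
width: 0.0118
```

Request:
carry_out(
  offset=[
    [0,1,0.2],
    [0,1,0.2],
    [0,1,0.2],
    [0,1,0.1],
    [0,0,0],
  ],
  spin=[0,0,0,0,0],
)

```text
time_s: 18.65
tcp_pos: [0.6167, -0.1238, 0.1886]
tool_rot: [0.0, 0.764, 0.645, -0.0]
force: [0.4, 0.3, -3.0]
width: 0.0122
```

Request:
carry_out(
  offset=[
    [0,1,0.2],
    [0,1,0.2],
    [0,1,0.2],
    [0,0,0.0],
  ],
  spin=[0,0,0,0],
)

```text
time_s: 19.05
tcp_pos: [0.6197, -0.1243, 0.188]
tool_rot: [-0.0, 0.764, 0.645, -0.0]
force: [0.1, 0.1, -2.0]
width: 0.0119
```

```bash
python3 - <<'E'
from h import *
im=robot.grab_frame("wrist"); cv2.imwrite("pics/w9.png",cv2.resize(im[120:255,255:425,::-1],None,fx=4.4,fy=4.4,interpolation=cv2.INTER_CUBIC))
E
```

```text
(no output)
```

View pics/w9.png

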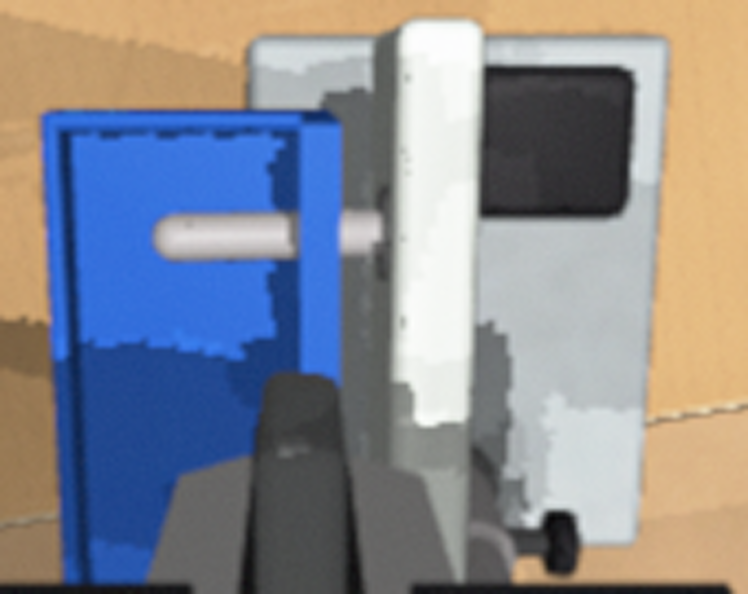

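About 6 mm remain and it is still parallel with no force. I'll finish with fine steps.

Request:
carry_out(
  offset=[
    [0,1,0.2],
    [0,1,0.2],
    [0,1,0.2],
    [0,0,0],
  ],
  spin=[0,0,0,0],
)

```text
time_s: 19.5
tcp_pos: [0.6226, -0.1248, 0.1874]
tool_rot: [0.0, 0.764, 0.645, -0.0]
force: [0.1, 0.6, -2.5]
width: 0.0116
```

Request:
carry_out(
  offset=[
    [0,0.5,0.1],
    [0,0.5,0.1],
    [0,0,0],
  ],
  spin=[0,0,0],
)

```text
time_s: 19.8
tcp_pos: [0.6236, -0.125, 0.1873]
tool_rot: [0.0, 0.764, 0.645, -0.0]
force: [-0.3, -0.0, -2.0]
width: 0.0115
```

Request:
carry_out(
  offset=[
    [0,0.4,0.1],
    [0,0.4,0.1],
    [0,0,0],
  ],
  spin=[0,0,0],
)

```text
time_s: 20.1
tcp_pos: [0.6244, -0.1251, 0.1871]
tool_rot: [0.0, 0.764, 0.645, -0.0]
force: [-0.2, -0.8, -1.3]
width: 0.0118
```

Request:
carry_out(
  offset=[
    [0,0.3,0.1],
    [0,0.3,0],
    [0,0,0],
  ],
  spin=[0,0,0],
)

```text
time_s: 20.4
tcp_pos: [0.6249, -0.1252, 0.187]
tool_rot: [0.0, 0.764, 0.645, -0.0]
force: [-0.8, -0.3, -1.4]
width: 0.0118
```

Request:
carry_out(
  offset=[
    [0,0.3,0.1],
    [0,0.3,0.1],
    [0,0,0],
  ],
  spin=[0,0,0],
)

```text
time_s: 20.7
tcp_pos: [0.6255, -0.1253, 0.1867]
tool_rot: [0.0, 0.764, 0.645, -0.0]
force: [0.4, -0.4, -1.7]
width: 0.0117
```

Request:
carry_out(
  offset=[
    [0,0.3,0.1],
    [0,0.2,0.1],
    [0,0,0],
  ],
  spin=[0,0,0],
)

```text
time_s: 21.0
tcp_pos: [0.626, -0.1254, 0.1866]
tool_rot: [0.0, 0.764, 0.645, -0.0]
force: [-0.1, -0.0, -2.2]
width: 0.0116
```

Request:
carry_out(
  offset=[
    [0,0.3,0],
    [0,0.1,0],
    [0,0,0],
  ],
  spin=[0,0,0],
)

```text
time_s: 21.3
tcp_pos: [0.6264, -0.1255, 0.1866]
tool_rot: [0.0, 0.764, 0.645, -0.0]
force: [0.1, -1.2, -1.6]
width: 0.0118
```

Request:
carry_out(
  offset=[
    [0,0.3,0],
    [0,0.1,0],
    [0,0,0],
  ],
  spin=[0,0,0],
)

```text
time_s: 21.6
tcp_pos: [0.6268, -0.1256, 0.1866]
tool_rot: [0.0, 0.764, 0.645, -0.0]
force: [0.2, 0.1, -1.5]
width: 0.0119
```

Request:
carry_out(
  offset=[
    [0,0.3,0.1],
    [0,0.1,0],
    [0,0,0],
  ],
  spin=[0,0,0],
)

```text
time_s: 21.9
tcp_pos: [0.6272, -0.1256, 0.1864]
tool_rot: [0.0, 0.764, 0.645, -0.0]
force: [-0.8, 0.7, -2.0]
width: 0.0119
```

```bash
python3 - <<'E'
from h import *
s=robot.state(); print(s["tcp_pos"],s["force"],s["torque"],s["width"],s["time_s"])
im=robot.grab_frame("wrist"); cv2.imwrite("pics/w10.png",cv2.resize(im[120:255,255:425,::-1],None,fx=4.4,fy=4.4,interpolation=cv2.INTER_CUBIC))
E
```

```text
[ 0.62719251 -0.12557739  0.18644572] [-0.79380525  0.65387874 -1.97462338] [-0.08954209  0.07929429 -0.01014282] 0.01187364774101273 21.9
```

View pics/w10.png

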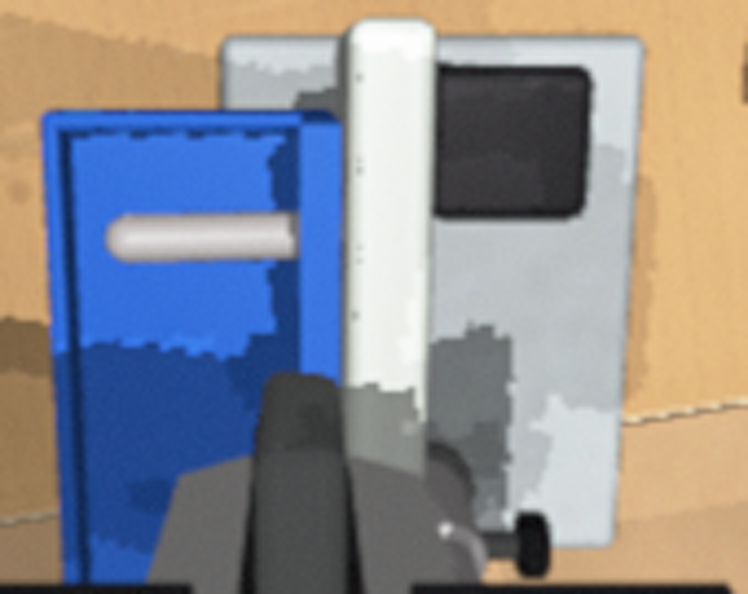

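There is a hairline gap left at column 343. I'll continue with 0.3–0.4 mm nudges.

Request:
carry_out(
  offset=[
    [0,0.4,0.1],
    [0,0,0],
    [0,0,0],
  ],
  spin=[0,0,0],
)

```text
time_s: 22.25
tcp_pos: [0.6276, -0.1257, 0.1864]
tool_rot: [0.0, 0.764, 0.645, -0.0]
force: [-0.8, 0.6, -2.4]
width: 0.0119
```

Request:
carry_out(
  offset=[
    [0,0.4,0.1],
    [0,0,0],
    [0,0,0],
  ],
  spin=[0,0,0],
)

```text
time_s: 22.55
tcp_pos: [0.628, -0.1258, 0.1863]
tool_rot: [0.0, 0.764, 0.645, -0.0]
force: [0.0, -0.8, -1.7]
width: 0.0122
```

Request:
carry_out(
  offset=[
    [0,0.4,0.1],
    [0,0,0],
    [0,0,0],
  ],
  spin=[0,0,0],
)

```text
time_s: 22.85
tcp_pos: [0.6283, -0.1258, 0.1862]
tool_rot: [-0.0, 0.764, 0.645, -0.0]
force: [-0.3, 0.1, -2.1]
width: 0.0118
```

Request:
carry_out(
  offset=[
    [0,0.4,0.1],
    [0,0,0],
    [0,0,0],
  ],
  spin=[0,0,0],
)

```text
time_s: 23.15
tcp_pos: [0.6284, -0.1258, 0.186]
tool_rot: [-0.0, 0.764, 0.645, -0.0]
force: [-5.2, 0.4, -0.1]
width: 0.0119
```

Request:
carry_out(
  offset=[
    [0,0.4,0],
    [0,0,0],
    [0,0,0],
  ],
  spin=[0,0,0],
)

```text
time_s: 23.45
tcp_pos: [0.6284, -0.1258, 0.1859]
tool_rot: [-0.001, 0.764, 0.645, -0.001]
force: [-7.8, 2.5, 1.6]
width: 0.012
```

Request:
carry_out(
  offset=[
    [0,0.4,0.1],
    [0,0,0],
    [0,0,0],
  ],
  spin=[0,0,0],
)

```text
time_s: 23.75
tcp_pos: [0.6284, -0.1259, 0.1858]
tool_rot: [-0.001, 0.764, 0.645, -0.001]
force: [-10.1, 2.2, 2.8]
width: 0.012
```

The back is home against the rail (TCP stopped at x = 0.6284, force rose to 10 N). I'll relax the push, then lower until the pins carry the caddy.

Request:
carry_out(
  offset=[
    [0,-0.5,0],
    [0,-0.4,0],
    [0,0,0],
  ],
  spin=[0,0,0],
)

```text
time_s: 24.05
tcp_pos: [0.6284, -0.1258, 0.1858]
tool_rot: [-0.0, 0.764, 0.645, -0.0]
force: [-4.5, 1.0, -2.8]
width: 0.0117
```

Request:
carry_out(
  offset=[
    [0,0,0.5],
    [0,0,0.3],
    [0,0,0],
  ],
  spin=[0,0,0],
)

```text
time_s: 24.35
tcp_pos: [0.6284, -0.1258, 0.1852]
tool_rot: [-0.0, 0.764, 0.645, -0.0]
force: [-5.1, 1.1, 0.2]
width: 0.0116
```

Request:
carry_out(
  offset=[
    [0,0,0.3],
    [0,0,0.2],
    [0,0,0],
  ],
  spin=[0,0,0],
)

```text
time_s: 24.65
tcp_pos: [0.6284, -0.1259, 0.1847]
tool_rot: [-0.0, 0.764, 0.645, -0.0]
force: [-7.5, 1.0, 1.2]
width: 0.0116
```

Request:
carry_out(
  offset=[
    [0,-0.4,0],
    [0,0,0.3],
    [0,0,0.1],
  ],
  spin=[0,0,0],
)

```text
time_s: 24.95
tcp_pos: [0.6283, -0.1258, 0.1844]
tool_rot: [0.0, 0.764, 0.645, 0.0]
force: [-4.2, 1.5, 1.3]
width: 0.0117
```

Request:
carry_out(
  offset=[
    [0,0,0.2],
    [0,0,0.2],
    [0,0,0],
  ],
  spin=[0,0,0],
)

```text
time_s: 25.25
tcp_pos: [0.6283, -0.1258, 0.1841]
tool_rot: [0.0, 0.764, 0.645, 0.0]
force: [-4.9, 1.2, 3.3]
width: 0.0116
```

```bash
python3 - <<'E'
from h import *
s=robot.state(); print(s["tcp_pos"],s["force"],s["torque"],s["width"],s["time_s"])
print(pose(s)[1].round(4))
im=robot.grab_frame("wrist"); cv2.imwrite("pics/w11.png",cv2.resize(im[120:255,255:425,::-1],None,fx=4.4,fy=4.4,interpolation=cv2.INTER_CUBIC))
E
```

```text
[ 0.62834311 -0.12581119  0.18413995] [-4.89842393  1.20222137  3.26580976] [ 0.13865606  1.35975691 -0.00692317] 0.011607015136310883 25.25
[[ 1.670e-01  9.859e-01  2.000e-04]
 [ 9.859e-01 -1.670e-01 -1.000e-04]
 [-0.000e+00  3.000e-04 -1.000e+00]]
```

View pics/w11.png

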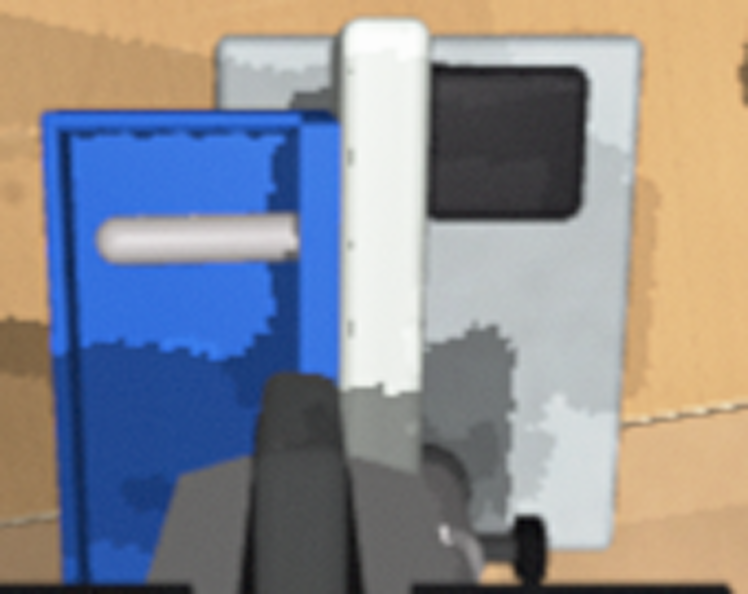

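The pins now carry the caddy: fz moved from -2.2 to +3.3 N, and the back is flush in the picture. I'll release with a partial opening.

Request:
carry_out(
  offset=[
    [0,0,0],
    [0,0,0],
    [0,0,0],
    [0,0,0],
    [0,0,0],
    [0,0,0],
    [0,0,0],
  ],
  spin=[0,0,0,0,0,0,0],
  gripper=150,
)

```text
time_s: 26.0
tcp_pos: [0.6283, -0.1258, 0.1839]
tool_rot: [0.0, 0.764, 0.645, -0.0]
force: [0.1, 0.2, -0.7]
width: 0.0386
```

```bash
python3 - <<'E'
from h import *
s=robot.state(); print(s["tcp_pos"],s["force"],s["torque"],s["width"],s["time_s"])
im=robot.grab_frame("wrist"); cv2.imwrite("pics/w12.png",cv2.resize(im[120:290,225:425,::-1],None,fx=3.8,fy=3.5,interpolation=cv2.INTER_CUBIC))
E
```

```text
[ 0.62828338 -0.12578497  0.18387259] [ 0.08585334  0.22841707 -0.68988673] [-0.06253634  0.07125013 -0.05944512] 0.03864965183651555 26.0
```

View pics/w12.png

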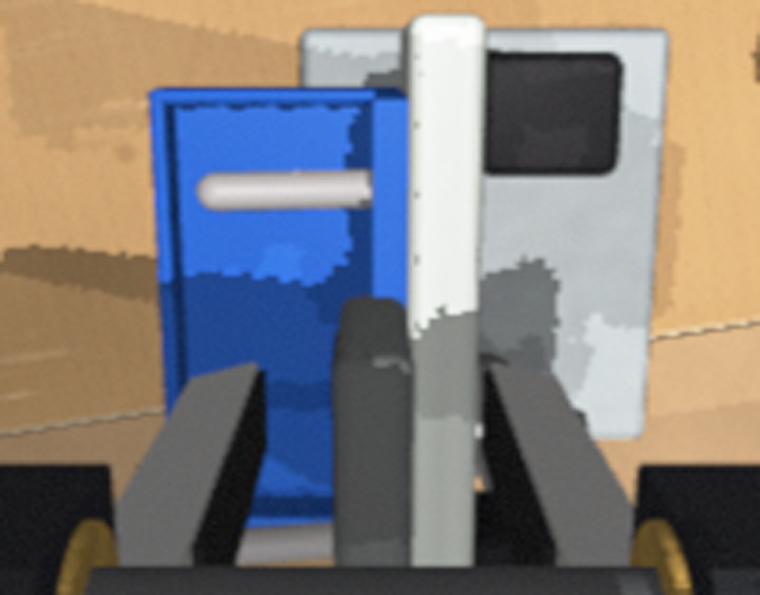

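Released. The caddy stays flush and both fingers are clear of the tab. I'll withdraw straight up.

Request:
carry_out(
  offset=[
    [0,0,-5],
    [0,0,-10],
    [0,0,-15],
    [0,0,-20],
    [0,0,-20],
    [0,0,-20],
    [0,0,-10],
    [0,0,0],
    [0,0,0],
    [0,0,0],
  ],
  spin=[0,0,0,0,0,0,0,0,0,0],
)

```text
time_s: 27.05
tcp_pos: [0.6279, -0.1256, 0.283]
tool_rot: [-0.0, 0.764, 0.645, -0.0]
force: [-0.5, 0.1, -0.3]
width: 0.0386
```

```bash
python3 - <<'E'
from h import *
s=robot.state(); print(s["tcp_pos"],s["force"],s["torque"],s["width"],s["time_s"])
im=robot.grab_frame("wrist"); cv2.imwrite("pics/w13.png",im[:,:,::-1])
im=robot.grab_frame("scene"); cv2.imwrite("pics/s13.png",cv2.resize(im[140:250,320:450,::-1],None,fx=5,fy=5,interpolation=cv2.INTER_CUBIC))
E
```

```text
[ 0.6279172  -0.12563357  0.28297763] [-0.54027424  0.13572848 -0.27907326] [-0.09795505  0.02400119 -0.05472355] 0.03860027529380295 27.05
```

View pics/w13.png

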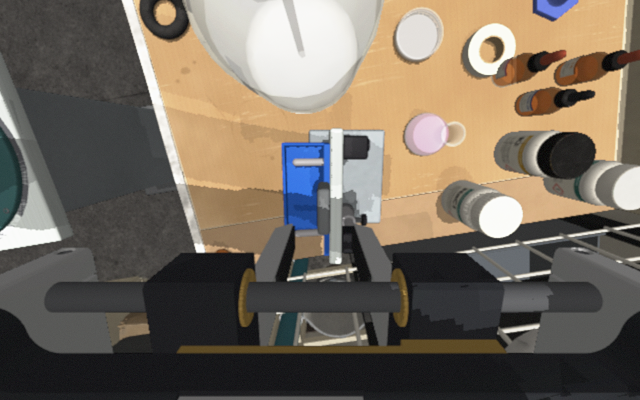

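View pics/s13.png

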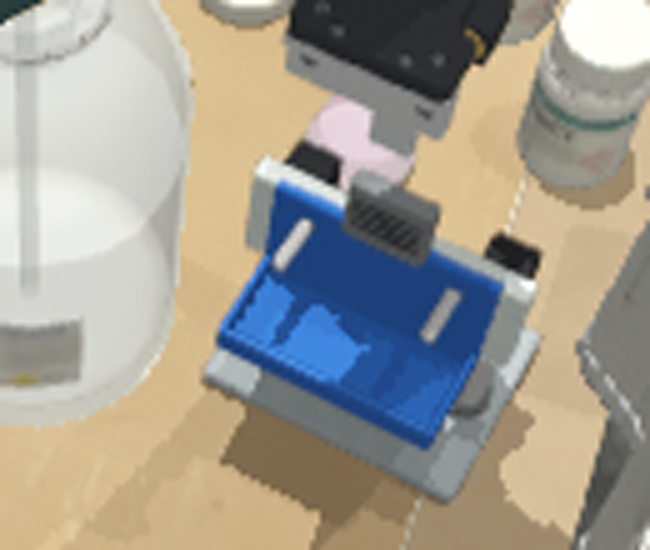

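The caddy hangs on both pins (tips at (293,245) and (441,315) in the scene crop), flush with the rail and level. The gripper is clear above it, so I'll hand in.

```bash
python3 - <<'E'
from h import *
robot.job_done(); print(robot.state()["time_s"])
E
```

```text
the job is handed in; nothing more can be done
the job is handed in; nothing more can be done
```

I picked the caddy up by its grey tab, threaded both holes over the pins, slid it home against the rail and released it. I handed the job in soon after 27 s of the 54 s allowed; no verdict is reported.

- **Rail height:** lowering the underside lightly onto the pin ends gave h ≈ 18 mm, which matched the wrist-camera fit (18 mm). A joint fit of the two fixed cameras at the start had said about 15 mm; I trusted the touch and the wrist view.
- **Threading:** I saw no contact force above sensor noise while threading. The back stopped on the rail at about 10 N. I eased that to about 4–5 N, then lowered the caddy until the pins took its weight.
- **Last pictures:** the wrist and scene views show both pins through the holes, the back flush with the rail, and the caddy upright. The gripper was open about 100 mm above its release height, with under 1 N on the wrist. The flask and dish stood undisturbed. I did not look at the dropper again after the grasp, but the arm did not go near it.
- **Less certain:** lateral centring was only measured during the approach, at about ±0.5 mm, and my estimate of the stand's position was off by about 2 mm towards the rail.

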